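# Nest the three saucepans, handles fanned and snapped into the clips

## Robot

A 6-joint arm with a two-finger parallel gripper is mounted at the origin on a cart in front of the work surface, level with it; the furniture and walls round the work are solid. World frame = base frame: x ahead of the robot, y to its left, z up, the work surface at z = 0. Lengths are in mm, angles in rad, forces in N, time in s.
With the tool pointing down it reaches from about 275 to 1000 mm from the base axis. Payload 8.4 kg.
Tool frame: the origin (TCP) lies at the very end of the fingers, on their centre line; the grasp point (between the pads) lies 19 mm behind it; z points along the fingers, y is the line along which they close (so a half turn about z gives the same grasp; the last joint's range is limited). The gripper opens to 85 mm and grips with 20 to 120 N. Pads are 22 mm wide; open, the fingers measure 114 mm over their backs; the gripper's body (76 mm by 85 mm) begins 54 mm behind the grasp point. The pads swing forward as they close: fully open they stand 13 mm farther back than shut.
Start: joints at [-1.232, 0.353, 1.633, -0, 1.155, -0.002], TCP at [208.899, -589.058, 231.281] pointing down, gripper open.
Joint ranges: [-2.63, 2.63], [-0.92, 2.1], [0.06, 2.66], [-1.3, 4.44], [0, 2.69], [-3.02, 3.02]. Speed limits (rad/s): [2.22, 2.22, 2.79, 3.14, 3.14, 3.14].

## Interface

Orientations are given as [roll, pitch, yaw] about the fixed x, y, z axes, in that order (R = Rz(yaw) Ry(pitch) Rx(roll)).
In Python, from rig import sensors, grab_frame, camera_params, order gives the robot as it stands. The module is installed in compiled form; this text tells all that it offers.
- The arm moves only by the tool move_arm, never from a script. Its argument "motion" is a list of rows, each a list of 7 numbers: the turn, a rotation vector about the tool's x, y, z in rad, then the shift along the tool's x, y, z in m, then the finger opening in m, from 0 to 0.0854. A call has 1 to 8 rows; each row is the pose to reach, as a shift and turn from the pose commanded when the call began, along the tool's axes at that moment; what a row does not reach only later rows make up. A row lasts 1/8 s, in which the tool goes at most 62.5 mm and 10.7 degrees, less where a joint would pass 70% of its speed; a pose out of reach is approached as far as the arm can. A call with a gripper value outside its range is refused whole. The fingers move at their own pace and stop on an object; "grip_force" is the grip in N (left out, the last holds). Time passes only in rows, so rows that repeat a pose let the fingers close. It gives the time, the measured TCP pose, the force, the opening and the grip force at its end, in the units of the state.
- sensors.sense(): the state, without advancing time (a new reading comes with each control period).
- grab_frame(name): name is "scene" or "top"; returns (picture, depth): 384x512x3 uint8, red, green, blue; 384x512 float32, mm along the optical axis (not along the pixel's ray), 0 where there is no reading.
- camera_params(name): a dict with "camera_matrix" (3x3 intrinsics, pixels), "world_from_camera" (4x4, takes a point from camera to world coordinates). Camera axes: x right, y down, z forward; pixel columns grow to the right and rows downward; lengths in mm; the calibration is good to about 2 mm. A picture is of the moment at which its call begins. camera_params takes no time and is no camera call.
- order.sign_off(): hands the job in; it is judged then, once.
The state is a dict: "clock": time; "qpos": joint angles; "qvel": joint speeds; "joint_efforts": joint torques, N m; "eef_pos": TCP position; "tcp_rot": TCP orientation; "contact_force": force on the tool from outside, world axes, zero at the start; "wrist_torque": the same for the moment, N m; "opening": opening from 0.0 (shut) to 1.0 (fully open); "grasp_force": force on a finger pad.
Only numpy, scipy, OpenCV 4.12 (cv2) and the standard library are available. Lean on these libraries where they do the work, as an engineer would, in place of code of your own. Each camera call takes 0.05 s, during which the arm holds its last target. There are 200 camera calls.

## Task

Nest the three saucepans so they can go back in the cupboard: the yellow one inside the blue one, and the red one, now leaning on the wire rest, inside the yellow. Lay each handle in the pouring lip of the pan below, so that the handles fan out, and press it down until the spring clip at the lip snaps over it and the pan sits level and fully home. Set the pans in gently, without letting them fall or banging them, and do not disturb the spice jars, salt shaker, spoon and mug.

Things in the scene. Friction and masses are not known exactly. Their poses are not given: they have to be found in the camera images.
- large_pan: Largest of a nesting set of three enamelled saucepans, dark blue, white inside: rim 143 mm across, 66 mm high, base 116 mm across, tapered wall 3 mm, floor 4 mm thick, 0.55 kg. Loose, upright on the worktop. Origin: centre of the underside; z up the pan's axis; x along its handle, whose tip is 175 mm from the axis, its top 101 mm high.
- medium_pan: Mustard yellow pan like the blue one: rim 135 mm across, 74 mm high, base 105 mm, handle tip 171 mm from the axis, its top 102 mm high; 0.26 to 0.4 kg; axes alike. Loose, upright. Home in the blue pan its origin lies 4 mm above the blue's on the same axis (2.5 mm play) and its handle points 60 degrees clockwise (seen from above) of the blue's.
- small_pan: Brick red pan like the others: rim 124 mm across, 74 mm high, base 94 mm, handle tip 165 mm from the axis, its top 110 mm high; 0.21 to 0.33 kg; axes alike. It starts on the wire rest tilted 40 degrees, handle side up, so the handle rises at 60 degrees towards the robot. Home in the yellow pan: origin 4 mm above the yellow's, handle 60 degrees clockwise of the yellow's.
- pan_rest: Fixed stand of steel wire, 118 x 94 mm, 92 mm high: cross wires sloping down 40 degrees towards its +x (away from the robot), with two short stop pins at the low end, on which the red pan leans; the pan lifts straight up out of it. Origin under its centre on the worktop; the red pan's base centre rests 52 mm above it.
- dish_rack: White wire dish rack with crockery up to 0.35 m high, fixed behind the work; its front edge runs along x = 0.62 m from y = 0.04 to y = -0.36 m, 150 mm high. A carried pan must pass on the robot's side of it.
- large_pan_lip (a point): Middle of the bottom of the blue pan's pouring lip, 70 mm from its axis, 54 mm above its underside. Blue and yellow pans alike: the lip is a dip in the rim 60 degrees clockwise from the handle seen from above (body angle -60 degrees), 12 mm deep, 17 mm wide at its bottom, 26 mm at the rim.
- large_pan_clip (a point): Middle of the blue pan's spring clip, 77 mm from the axis at the lip, 70 mm up. Blue and yellow alike: two steel leaves with round noses (radius 3 mm) stand 8 mm apart just outside the lip and spread sideways for the neck. A pan laid in rests on the noses, its handle side 11 mm too high (5 degrees); 10 to 25 N straight down on its rim beside its handle snaps it home.
- medium_pan_lip (a point): Middle of the bottom of the yellow pan's pouring lip, 66 mm from its axis, 62 mm above its underside.
- medium_pan_clip (a point): Middle of the yellow pan's spring clip, 73 mm from the axis at the lip, 78 mm above the underside.
- medium_pan_grip (a point): Middle of the yellow pan's black grip, body x = 125 mm, z = 78 mm. All handles lie along body +x and rise outward at 20 degrees: a round steel neck, 12 mm thick, from the wall below the rim, then a black grip 20 mm wide between its flat sides, 16 mm thick and 93 mm long.
- small_pan_grip (a point): Middle of the red pan's black grip, body x = 120 mm, z = 86 mm. Held here by an upright gripper at the start, the grip's end reaches 45 mm up between the fingers.
- medium_pan_neck (a point): Point on the underside of the yellow pan's handle neck, body x = 70 mm, z = 51 mm; home, it lies 1 to 2 mm above the bottom of the blue pan's lip.
- small_pan_neck (a point): Point on the underside of the red pan's handle neck, body x = 66 mm, z = 60 mm; home, it lies 1 to 2 mm above the bottom of the yellow pan's lip, and farther out the handle passes 3 mm above the blue pan's rim.
- pepper_jar: Bystander: spice jar with a black cap and a blue label, 41 mm across, 105 mm high; origin under its centre.
- herb_jar: Bystander: spice jar with a black cap and a dark label, 41 mm across, 105 mm high; origin under its centre.
- mill: Bystander: salt shaker with a grey top, 44 mm across, 90 mm high; origin under its centre.
- spoon: Bystander: steel spoon lying flat, 197 mm long; origin under its centre.
- mug: Bystander: white mug with a leaf pattern, 92 mm across, 95 mm high; origin under its centre.

How it is judged (in metres and radians):
At the end, for the whole second after the job is handed in: Blue pan upright on the worktop, yellow home in it, red home in the yellow: each origin 2 to 6.5 mm above and within 6 mm sideways of the one below, level with it within 3 degrees, its handle neck within 7 mm of the middle of the lip below; all released and at rest (z of medium_pan in the frame of large_pan between 0.002 and 0.0065 m and horizontal distance between medium_pan and large_pan below 0.006 m and angle between the z axis of medium_pan and the z axis of large_pan, either way round below 0.05 rad and horizontal distance between medium_pan_neck and large_pan_lip below 0.007 m and linear speed of each of medium_pan, small_pan below 0.02 m/s and angular speed of each of medium_pan, small_pan below 0.1 rad/s and z of small_pan in the frame of medium_pan between 0.002 and 0.0065 m and horizontal distance between small_pan and medium_pan below 0.006 m and angle between the z axis of small_pan and the z axis of medium_pan, either way round below 0.05 rad and horizontal distance between small_pan_neck and medium_pan_lip below 0.007 m and height (world z) of large_pan below 0.005 m and angle between large_pan's own z axis and vertical below 0.05 rad); the robot touches nothing.
It fails at once if a pan is banged or forced into another (over 60 N between them) (contact force between medium_pan and large_pan above 60 N or contact force between small_pan and medium_pan above 60 N).
It fails at once if a pan is let fall into the one below (over 0.4 m/s within 60 mm of it) ((horizontal distance between medium_pan and large_pan below 0.03 m and z of medium_pan in the frame of large_pan below 0.06 m and linear speed of medium_pan above 0.4 m/s) or (horizontal distance between small_pan and medium_pan below 0.03 m and z of small_pan in the frame of medium_pan below 0.06 m and linear speed of small_pan above 0.4 m/s)).
It fails at once if a jar, the salt shaker, the spoon or the mug is pushed more than 30 mm (distance of any of pepper_jar, herb_jar, mill, spoon, mug from where it was at the start of the episode above 0.03 m).
It also fails if it takes over 72 s, if anything falls off the work surface, if the arm or the gripper's body presses on something with over 40 N, if the wrist force passes 120 N, or if a joint passes its speed limit or range.

## Working session

There is one attempt and no reset: what is moved stays moved. The work goes in short steps, Python scripts to look and compute and a tool call to move; the robot and the scene stay as the last step left them, time stands still between calls to the robot, and variables do not carry over. Pictures are saved under pics/ and viewed, at most 10 in all, crops included, and the job is handed in when it is done.

Besides the shell and the picture viewer there is one more tool, called after "Request:" by a JSON object that holds its "api" and its "payload", one argument or row to a line. move_arm: Moves the arm, as the interface text tells. Its arguments: {"type":"object","properties":{"motion":{"type":"array","items":{"type":"array","items":{"type":"number"}}},"grip_force":{"type":"number"}},"required":["motion"]}

```bash
mkdir -p pics; cat > h.py <<'E'
import numpy as np, cv2
from rig import sensors, grab_frame, camera_params, order
def save(n,tag):
    p,d=grab_frame(n); cv2.imwrite(f'pics/{tag}.png',p[:,:,::-1]); np.save(f'pics/{tag}.npy',d); return p,d
def cloud(n,d):
    c=camera_params(n); K=np.array(c['camera_matrix']); T=np.array(c['world_from_camera'])
    v,u=np.mgrid[:d.shape[0],:d.shape[1]]
    P=np.stack([(u-K[0,2])/K[0,0]*d,(v-K[1,2])/K[1,1]*d,d],-1)
    return P@T[:3,:3].T+T[:3,3]
E
python3 - <<'E'
from h import *
a=save('scene','s0');b=save('top','t0')
print({k:np.round(v,3) for k,v in sensors.sense().items()})
for n in('scene','top'): print(camera_params(n))
im=np.hstack([cv2.imread('pics/s0.png'),cv2.imread('pics/t0.png')])
E
```

```text
{'clock': np.float64(0.1), 'qpos': array([-1.232,  0.354,  1.634,  0.   ,  1.155, -0.002]), 'qvel': array([ 0.001, -0.004, -0.002,  0.   , -0.001, -0.001]), 'joint_efforts': array([ 1.0000e-03, -6.0636e+01, -3.4282e+01,  0.0000e+00,  4.0000e-03,
       -0.0000e+00]), 'eef_pos': array([ 208.756, -588.647,  230.626]), 'tcp_rot': array([-3.14 , -0.   ,  0.341]), 'contact_force': array([ 0.088,  0.133, -0.002]), 'wrist_torque': array([ 0.022,  0.017, -0.033]), 'grasp_force': np.float64(0.0), 'opening': np.float64(1.0)}
{'camera_matrix': array([[493.89467214,   0.        , 258.40341998],
       [  0.        , 493.89467214, 195.63971835],
       [  0.        ,   0.        ,   1.        ]]), 'world_from_camera': array([[-4.81103651e-01, -5.40463215e-01,  6.90245457e-01,
        -4.68597587e+02],
       [-8.76629338e-01,  3.03561903e-01, -3.73324489e-01,
         4.88512019e+02],
       [-7.76407099e-03, -7.84697193e-01, -6.19830650e-01,
         1.05911758e+03],
       [ 0.00000000e+00,  0.00000000e+00,  0.00000000e+00,
         1.00000000e+00]])}
{'camera_matrix': array([[398.77533208,   0.        , 249.25738416],
       [  0.        , 398.77533208, 200.20115048],
       [  0.        ,   0.        ,   1.        ]]), 'world_from_camera': array([[ 7.04449325e-02, -9.76328366e-01,  2.04500450e-01,
         3.60819295e+02],
       [-9.97489003e-01, -6.74477847e-02,  2.15982901e-02,
        -6.50948194e+01],
       [-7.29392089e-03, -2.05508440e-01, -9.78628162e-01,
         1.20281469e+03],
       [ 0.00000000e+00,  0.00000000e+00,  0.00000000e+00,
         1.00000000e+00]])}
```

View pics/t0.png

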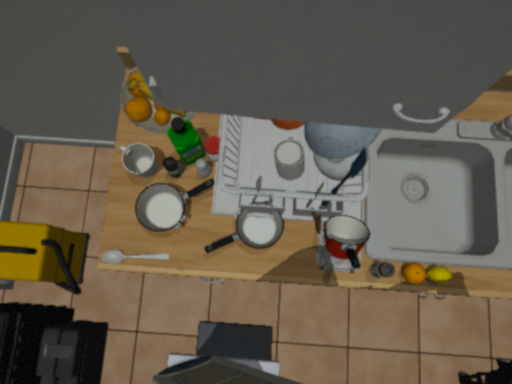

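View pics/s0.png

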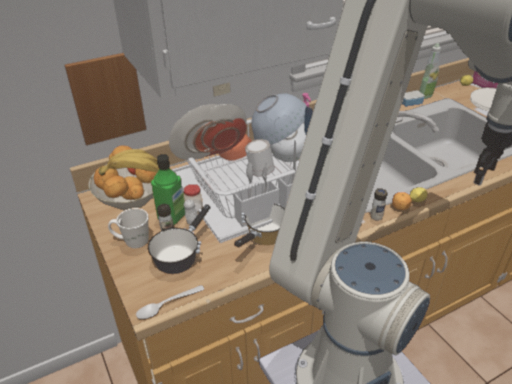

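The top view shows the blue pan at about (161,207) with its handle to (212,185), and the yellow pan at (260,227) with its handle to (207,249). The red pan is on the rest at (345,235) with its handle to (352,262). The scene view shows the arm hiding the red pan.

```bash
python3 - <<'E'
from h import *
im=cv2.imread('pics/t0.png')
c=cv2.resize(im[150:280,95:400],None,fx=2.6,fy=2.6,interpolation=cv2.INTER_CUBIC)
cv2.imwrite('pics/c0.png',c)
P=cloud('top',np.load('pics/t0.npy'))
def circ(lo,hi,box,rr):
    x0,x1,y0,y1=box
    Q=P[(P[...,2]>lo)&(P[...,2]<hi)&(P[...,0]>x0)&(P[...,0]<x1)&(P[...,1]>y0)&(P[...,1]<y1)]
    return Q
Z=P[...,2]
np.set_printoptions(linewidth=250,suppress=True)
for n,(u,v) in dict(blue=(161,207),yel=(260,227),red=(345,235),redh=(352,262),bh=(205,188),yh=(212,246),table=(180,240)).items(): print(n,np.round(P[v,u],1))
E
```

```text
blue [570.6 228.7   8.5]
yel [531.1 -77.    2.1]
red [ 521.1 -328.4   28.2]
redh [ 429.7 -302.5  225.2]
bh [621.3  89.4  86. ]
yh [455.8  53.5  93.5]
table [475.  161.4   1.2]
```

View pics/c0.png

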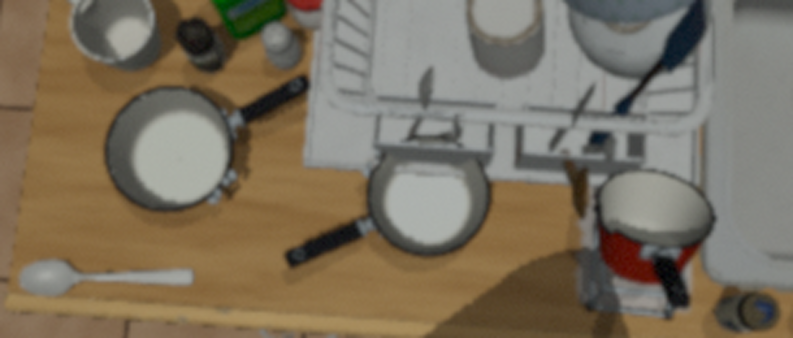

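The crop shows the blue pan's clip at about crop (225,185), right-below the pan and 60° clockwise of its handle. The red pan tilts with its handle towards the robot.

```bash
cat >> h.py <<'E'
from scipy.optimize import least_squares
def pan(P,c0,H,R,htop,hand0,plane=0):
    """upright pan: rim circle at height H+plane, handle yaw"""
    c0=np.array(c0,float)
    for it in range(3):
        r=np.hypot(P[...,0]-c0[0],P[...,1]-c0[1])
        Q=P[(abs(P[...,2]-H-plane)<5)&(abs(r-R)<14)][:,:2]
        a=np.arctan2(Q[:,1]-c0[1],Q[:,0]-c0[0]); da=np.abs(np.angle(np.exp(1j*(a-hand0)))); Q=Q[(da>.35)]
        # per-point residual to mid-rim
        f=least_squares(lambda c:np.hypot(Q[:,0]-c[0],Q[:,1]-c[1])-c[2],[*c0,R-1.5],loss='soft_l1',f_scale=2)
        c0=f.x[:2]
    r=np.hypot(P[...,0]-c0[0],P[...,1]-c0[1])
    a=np.arctan2(P[...,1]-c0[1],P[...,0]-c0[0])
    m=(r>85)&(r<175)&(P[...,2]>plane+68)&(P[...,2]<plane+htop+8)&(abs(np.angle(np.exp(1j*(a-hand0))))<.3)
    Hh=P[m]; d=Hh[:,:2]-c0
    y=np.arctan2(d[:,1].sum(),d[:,0].sum())
    # line fit independent of centre
    q=d-d.mean(0); u=np.linalg.svd(q)[2][0] if len(q)<3000 else np.array([1,0]); u=u*np.sign(u@d.mean(0))
    off=d.mean(0)@np.array([-u[1],u[0]])
    return dict(c=np.round(c0,1),rfit=round(f.x[2],1),n=len(Q),nh=len(Hh),yaw=round(np.degrees(y),1),yawline=round(np.degrees(np.arctan2(u[1],u[0])),1),off=round(off,1),rmax=round(r[m].max(),1) if len(Hh) else 0)
E
python3 - <<'E'
from h import *
for cam in('top','scene'):
    P=cloud(cam,np.load(f'pics/{cam[0]}0.npy'))
    try:
        print(cam,'blue',pan(P,(575,229),66,71.5,101,np.arctan2(-140,50)))
        print(cam,'yel',pan(P,(531,-77),74,67.5,102,np.arctan2(130,-75)))
    except Exception as e: print(e)
P=cloud('top',np.load('pics/t0.npy'))
m=(P[...,0]>380)&(P[...,0]<600)&(P[...,1]>-390)&(P[...,1]<-230)&(P[...,2]>12)
# red: fit handle and rim
img=cv2.imread('pics/t0.png'); 
Q=P[m]; C=img[m]
# handle dark
dk=C.max(1)<70
H=Q[dk&(Q[:,2]>130)]; print(len(H)); print(np.round(H[np.argsort(-H[:,2])][::6],0))
# full red model: small cone fit. params x,y,yaw with base centre at rest z=52,tilt 40
E
```

```text
top blue {'c': array([560.2, 217.3]), 'rfit': np.float64(70.2), 'n': 272, 'nh': 215, 'yaw': np.float64(-62.1), 'yawline': np.float64(-62.5), 'off': np.float64(0.9), 'rmax': np.float64(172.1)}
top yel {'c': array([527.4, -74. ]), 'rfit': np.float64(66.0), 'n': 211, 'nh': 218, 'yaw': np.float64(120.5), 'yawline': np.float64(120.3), 'off': np.float64(0.6), 'rmax': np.float64(169.0)}
scene blue {'c': array([559.4, 215. ]), 'rfit': np.float64(70.0), 'n': 249, 'nh': 189, 'yaw': np.float64(-62.6), 'yawline': np.float64(-62.5), 'off': np.float64(-0.3), 'rmax': np.float64(169.7)}
scene yel {'c': array([527.4, -75.2]), 'rfit': np.float64(66.8), 'n': 126, 'nh': 151, 'yaw': np.float64(122.1), 'yawline': np.float64(118.1), 'off': np.float64(9.5), 'rmax': np.float64(170.1)}
215
[[ 427. -314.  237.]
 [ 423. -314.  236.]
 [ 423. -317.  235.]
 [ 425. -312.  235.]
 [ 420. -312.  234.]
 [ 423. -308.  233.]
 [ 420. -306.  232.]
 [ 415. -306.  230.]
 [ 432. -304.  227.]
 [ 435. -310.  224.]
 [ 437. -306.  220.]
 [ 428. -302.  217.]
 [ 440. -305.  214.]
 [ 443. -308.  211.]
 [ 446. -307.  207.]
 [ 446. -312.  204.]
 [ 447. -316.  201.]
 [ 441. -302.  197.]
 [ 446. -302.  193.]
 [ 454. -308.  192.]
 [ 455. -316.  187.]
 [ 450. -302.  183.]
 [ 452. -303.  181.]
 [ 461. -311.  179.]
 [ 445. -304.  175.]
 [ 464. -315.  170.]
 [ 467. -311.  168.]
 [ 467. -317.  164.]
 [ 464. -302.  159.]
 [ 474. -308.  146.]
 [ 484. -337.  144.]
 [ 488. -279.  143.]
 [ 488. -277.  140.]
 [ 488. -349.  139.]
 [ 496. -270.  135.]
 [ 494. -358.  134.]]
```

```bash
cat >> h.py <<'E'
import json
from scipy.spatial.transform import Rotation as Ro
def Tpose(x,y,z,yaw,tilt=0):
    """tool down, tool x at yaw; tilt rotates tool about its own y (deg)"""
    T=np.eye(4);T[:3,:3]=(Ro.from_euler('z',yaw,degrees=True)*Ro.from_euler('x',180,degrees=True)*Ro.from_euler('y',tilt,degrees=True)).as_matrix();T[:3,3]=[x,y,z];return T
def load(): return np.array(json.load(open('cmd.json')))
def rows(wps):
    """wps: (T, n, opening). prints calls of 8 rows, relative to commanded pose at each call's start"""
    C=load();cur=C;seq=[]
    for T,n,o in wps:
        rv=Ro.from_matrix(cur[:3,:3].T@T[:3,:3]).as_rotvec()
        d=np.linalg.norm(T[:3,3]-cur[:3,3]);
        if max(d/60,np.degrees(np.linalg.norm(rv))/10.5)>n: print('TOO FAST',d,np.degrees(rv),n)
        for i in range(1,n+1):
            M=np.eye(4);M[:3,:3]=cur[:3,:3]@Ro.from_rotvec(rv*i/n).as_matrix();M[:3,3]=cur[:3,3]+(T[:3,3]-cur[:3,3])*i/n;seq.append((M,o))
        cur=T
    for k in range(0,len(seq),8):
        out=[]
        for M,o in seq[k:k+8]:
            D=np.linalg.inv(C)@M;r=[*np.round(Ro.from_matrix(D[:3,:3]).as_rotvec(),3),*np.round(D[:3,3]/1000,4),o];out.append([float(v)+0 for v in r])
        D=np.eye(4);D[:3,:3]=Ro.from_rotvec(out[-1][:3]).as_matrix();D[:3,3]=np.array(out[-1][3:6])*1000;C=C@D
        print(json.dumps(out).replace(' ',''))
    json.dump(C.tolist(),open('cmd.json','w'))
E
python3 - <<'E'
from h import *
json.dump(Tpose(208.899,-589.058,231.281,np.degrees(.341)).tolist(),open('cmd.json','w'))
rows([(Tpose(300,-300,320,60),6,.05),(Tpose(464,33.5,140,120.4),7,.05),(Tpose(464,33.5,57.5,120.4),3,.05)])
E
```

```text
[[0.0,0.0,-0.118,0.0304,-0.0403,-0.0148,0.05],[0.0,0.0,-0.235,0.0608,-0.0806,-0.0296,0.05],[0.0,0.0,-0.353,0.0913,-0.121,-0.0444,0.05],[0.0,0.0,-0.471,0.1217,-0.1613,-0.0591,0.05],[0.0,0.0,-0.588,0.1521,-0.2016,-0.0739,0.05],[0.0,0.0,-0.706,0.1825,-0.2419,-0.0887,0.05],[0.0,0.0,-0.857,0.2205,-0.279,-0.063,0.05],[0.0,0.0,-1.007,0.2586,-0.3161,-0.0373,0.05]]
[[0.0,0.0,-0.151,0.0516,0.0123,0.0257,0.05],[0.0,0.0,-0.302,0.1032,0.0246,0.0514,0.05],[0.0,0.0,-0.452,0.1549,0.0369,0.0772,0.05],[0.0,0.0,-0.603,0.2065,0.0493,0.1029,0.05],[0.0,0.0,-0.753,0.2582,0.0616,0.1286,0.05],[0.0,0.0,-0.753,0.2582,0.0616,0.1561,0.05],[0.0,0.0,-0.753,0.2582,0.0616,0.1836,0.05],[0.0,0.0,-0.753,0.2582,0.0616,0.2111,0.05]]
```

Request:
{"api": "move_arm", "payload": {
  "motion": [
    [0,0,-0.118,0.0304,-0.0403,-0.0148,0.05],
    [0,0,-0.235,0.0608,-0.0806,-0.0296,0.05],
    [0,0,-0.353,0.0913,-0.121,-0.0444,0.05],
    [0,0,-0.471,0.1217,-0.1613,-0.0591,0.05],
    [0,0,-0.588,0.1521,-0.2016,-0.0739,0.05],
    [0,0,-0.706,0.1825,-0.2419,-0.0887,0.05],
    [0,0,-0.857,0.2205,-0.279,-0.063,0.05],
    [0,0,-1.007,0.2586,-0.3161,-0.0373,0.05]
  ]
}}

```text
clock: 1.1
eef_pos: [347.5, -203.3, 268.5]
tcp_rot: [3.14, 0.001, 1.352]
contact_force: [0.6, -0.7, -0.4]
opening: 0.588
grasp_force: 0.0
```

Request:
{"api": "move_arm", "payload": {
  "motion": [
    [0,0,-0.151,0.0516,0.0123,0.0257,0.05],
    [0,0,-0.302,0.1032,0.0246,0.0514,0.05],
    [0,0,-0.452,0.1549,0.0369,0.0772,0.05],
    [0,0,-0.603,0.2065,0.0493,0.1029,0.05],
    [0,0,-0.753,0.2582,0.0616,0.1286,0.05],
    [0,0,-0.753,0.2582,0.0616,0.1561,0.05],
    [0,0,-0.753,0.2582,0.0616,0.1836,0.05],
    [0,0,-0.753,0.2582,0.0616,0.2111,0.05]
  ]
}}

```text
clock: 2.1
eef_pos: [464.0, 33.8, 56.4]
tcp_rot: [-3.141, -0.0, 2.101]
contact_force: [0.0, -0.3, -0.7]
opening: 0.582
grasp_force: 0.0
```

Request:
{"api": "move_arm", "payload": {
  "motion": [
    [0,0,0,0,0,0,0.05],
    [0,0,0,0,0,0,0.0],
    [0,0,0,0,0,0,0.0],
    [0,0,0,0,0,0,0.0],
    [0,0,0,0,0,0,0.0],
    [0,0,0,0,0,0,0.0]
  ],
  "grip_force": 100
}}

```text
clock: 2.85
eef_pos: [464.7, 33.7, 58.4]
tcp_rot: [3.14, 0.0, 2.101]
contact_force: [-0.8, 2.4, 7.4]
opening: 0.221
grasp_force: 97.8
```

```bash
python3 - <<'E'
from h import *
t=np.radians(-122.3);x,y=560+125*np.cos(t),216.3+125*np.sin(t);print(x,y)
rows([(Tpose(464,33.5,90,120.4),3,0),(Tpose(380,60,178,178),8,0),(Tpose(x,y,178,237.7),9,0),(Tpose(x,y,178,237.7),4,0)])
E
```

```text
493.2059563262717 110.64227084726798
[[0.0,0.0,0.0,0.0,0.0,-0.0108,0.0],[0.0,0.0,0.0,0.0,0.0,-0.0217,0.0],[0.0,0.0,0.0,0.0,0.0,-0.0325,0.0],[0.0,0.0,-0.126,0.0082,-0.0074,-0.0435,0.0],[0.0,0.0,-0.252,0.0163,-0.0148,-0.0545,0.0],[0.0,0.0,-0.377,0.0245,-0.0222,-0.0655,0.0],[0.0,0.0,-0.503,0.0327,-0.0296,-0.0765,0.0],[0.0,0.0,-0.629,0.0408,-0.037,-0.0875,0.0]]
[[0.0,0.0,-0.125,0.0109,-0.0011,-0.011,0.0],[0.0,0.0,-0.251,0.0219,-0.0023,-0.022,0.0],[0.0,0.0,-0.377,0.0328,-0.0034,-0.033,0.0],[0.0,0.0,-0.492,0.0236,0.0067,-0.033,0.0],[0.0,0.0,-0.608,0.0143,0.0169,-0.033,0.0],[0.0,0.0,-0.724,0.005,0.0271,-0.033,0.0],[0.0,0.0,-0.84,-0.0043,0.0373,-0.033,0.0],[0.0,0.0,-0.956,-0.0135,0.0475,-0.033,0.0]]
[[0.0,0.0,-0.115,-0.0137,-0.0017,0.0,0.0],[0.0,0.0,-0.231,-0.0274,-0.0034,0.0,0.0],[0.0,0.0,-0.347,-0.0411,-0.0051,0.0,0.0],[0.0,0.0,-0.463,-0.0547,-0.0068,0.0,0.0],[0.0,0.0,-0.463,-0.0547,-0.0068,0.0,0.0],[0.0,0.0,-0.463,-0.0547,-0.0068,0.0,0.0],[0.0,0.0,-0.463,-0.0547,-0.0068,0.0,0.0],[0.0,0.0,-0.463,-0.0547,-0.0068,0.0,0.0]]
```

Request:
{"api": "move_arm", "payload": {
  "motion": [
    [0,0,0,0,0,-0.0108,0],
    [0,0,0,0,0,-0.0217,0],
    [0,0,0,0,0,-0.0325,0],
    [0,0,-0.126,0.0082,-0.0074,-0.0435,0],
    [0,0,-0.252,0.0163,-0.0148,-0.0545,0],
    [0,0,-0.377,0.0245,-0.0222,-0.0655,0],
    [0,0,-0.503,0.0327,-0.0296,-0.0765,0],
    [0,0,-0.629,0.0408,-0.037,-0.0875,0]
  ]
}}

```text
clock: 3.85
eef_pos: [411.0, 50.0, 145.8]
tcp_rot: [-3.142, 0.0, 2.734]
contact_force: [-0.1, 0.0, -3.4]
opening: 0.215
grasp_force: 97.9
```

Request:
{"api": "move_arm", "payload": {
  "motion": [
    [0,0,-0.125,0.0109,-0.0011,-0.011,0],
    [0,0,-0.251,0.0219,-0.0023,-0.022,0],
    [0,0,-0.377,0.0328,-0.0034,-0.033,0],
    [0,0,-0.492,0.0236,0.0067,-0.033,0],
    [0,0,-0.608,0.0143,0.0169,-0.033,0],
    [0,0,-0.724,0.005,0.0271,-0.033,0],
    [0,0,-0.84,-0.0043,0.0373,-0.033,0],
    [0,0,-0.956,-0.0135,0.0475,-0.033,0]
  ]
}}

```text
clock: 4.85
eef_pos: [443.0, 88.1, 178.4]
tcp_rot: [-3.141, -0.0, -2.593]
contact_force: [-0.5, -0.6, -4.6]
opening: 0.218
grasp_force: 97.9
```

Request:
{"api": "move_arm", "payload": {
  "motion": [
    [0,0,-0.115,-0.0137,-0.0017,0,0],
    [0,0,-0.231,-0.0274,-0.0034,0,0],
    [0,0,-0.347,-0.0411,-0.0051,0,0],
    [0,0,-0.463,-0.0547,-0.0068,0,0],
    [0,0,-0.463,-0.0547,-0.0068,0,0],
    [0,0,-0.463,-0.0547,-0.0068,0,0],
    [0,0,-0.463,-0.0547,-0.0068,0,0],
    [0,0,-0.463,-0.0547,-0.0068,0,0]
  ]
}}

```text
clock: 5.85
eef_pos: [493.0, 110.4, 178.1]
tcp_rot: [3.142, -0.0, -2.135]
contact_force: [-0.3, -0.4, -5.1]
opening: 0.221
grasp_force: 98.0
```

```bash
cat >> h.py <<'E'
def held(P,c0,H0,R,z):
    """rim plane and circle of a pan held near centre c0, rim height near z"""
    c=np.array([*c0,z],float)
    for it in range(3):
        r=np.hypot(P[...,0]-c[0],P[...,1]-c[1]); m=(abs(r-R)<8)&(abs(P[...,2]-c[2])<12)
        Q=P[m]
        A=np.c_[Q[:,:2]-c[:2],np.ones(len(Q))]; 
        w=np.ones(len(Q))
        for k in range(8):
            s=np.linalg.lstsq(A*w[:,None],Q[:,2]*w,rcond=None)[0]; e=Q[:,2]-A@s; w=np.where(e<-3,.05,np.where(e>5,.05,1))
        q=Q[np.abs(e)<3]
        f=least_squares(lambda p:np.hypot(q[:,0]-p[0],q[:,1]-p[1])-(R-1.5),c[:2],loss='soft_l1',f_scale=2); c=np.array([*f.x,s[2]+s[:2]@(f.x-c[:2])])
    return np.round(c,1),'tilt deg (x,y)',np.round(np.degrees(np.arctan(s[:2])),2),len(q)
E
python3 - <<'E'
from h import *
for cam in('top','scene'):
    p,d=save(cam,cam[0]+'1');P=cloud(cam,d);print(cam,held(P,(560,216),74,67.5,193))
E
python3 -c "
import cv2,numpy as np
a=cv2.imread('pics/t1.png')[120:290,80:280];b=cv2.imread('pics/s1.png')[130:330,80:300]
cv2.imwrite('pics/c1.png',np.hstack([cv2.resize(a,(400,340)),cv2.resize(b,(374,340))]))"
```

```text
top (array([559.9, 217.8, 189.5]), 'tilt deg (x,y)', array([ 2.29, -1.49]), 47)
scene (array([558.1, 216.2, 192.8]), 'tilt deg (x,y)', array([-1.08, -0.38]), 183)
```

View pics/c1.png

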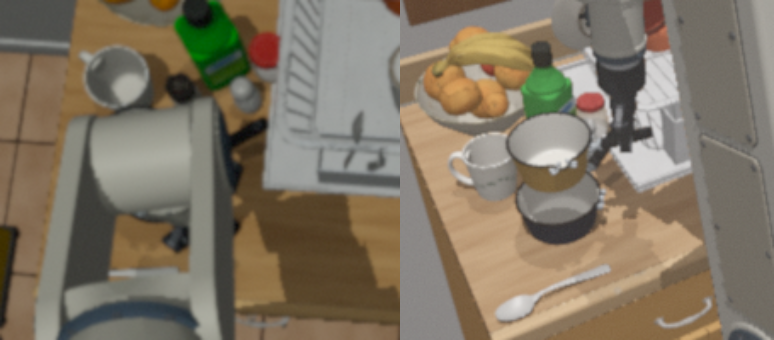

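The side view shows the yellow pan held level and centred over the blue one, with its handle lining up with the clip side. I'll trim by under a millimetre and lower.

```bash
python3 - <<'E'
from h import *
x,y=493.9,109.9
rows([(Tpose(x,y,90,237.7),5,0),(Tpose(x,y,78,237.7),3,0)])
rows([(Tpose(x,y,72,237.7),6,0),(Tpose(x,y,72,237.7),1,0)])
E
```

```text
[[0.0,0.0,0.0,0.0001,-0.0002,0.0176,0.0],[0.0,0.0,0.0,0.0001,-0.0004,0.0352,0.0],[0.0,0.0,0.0,0.0002,-0.0006,0.0528,0.0],[0.0,0.0,0.0,0.0002,-0.0008,0.0704,0.0],[0.0,0.0,0.0,0.0003,-0.001,0.088,0.0],[0.0,0.0,0.0,0.0003,-0.001,0.092,0.0],[0.0,0.0,0.0,0.0003,-0.001,0.096,0.0],[0.0,0.0,0.0,0.0003,-0.001,0.1,0.0]]
[[0.0,0.0,0.0,0.0,0.0,0.001,0.0],[0.0,0.0,0.0,0.0,0.0,0.002,0.0],[0.0,0.0,0.0,0.0,0.0,0.003,0.0],[0.0,0.0,0.0,0.0,0.0,0.004,0.0],[0.0,0.0,0.0,0.0,0.0,0.005,0.0],[0.0,0.0,0.0,0.0,0.0,0.006,0.0],[0.0,0.0,0.0,0.0,0.0,0.006,0.0]]
```

Request:
{"api": "move_arm", "payload": {
  "motion": [
    [0,0,0,0.0001,-0.0002,0.0176,0],
    [0,0,0,0.0001,-0.0004,0.0352,0],
    [0,0,0,0.0002,-0.0006,0.0528,0],
    [0,0,0,0.0002,-0.0008,0.0704,0],
    [0,0,0,0.0003,-0.001,0.088,0],
    [0,0,0,0.0003,-0.001,0.092,0],
    [0,0,0,0.0003,-0.001,0.096,0],
    [0,0,0,0.0003,-0.001,0.1,0]
  ],
  "grip_force": 110
}}

```text
clock: 6.95
eef_pos: [494.5, 109.9, 78.4]
tcp_rot: [-3.141, 0.001, -2.134]
contact_force: [-0.2, -0.1, -4.5]
opening: 0.213
grasp_force: 108.3
```

Request:
{"api": "move_arm", "payload": {
  "motion": [
    [0,0,0,0,0,0.001,0],
    [0,0,0,0,0,0.002,0],
    [0,0,0,0,0,0.003,0],
    [0,0,0,0,0,0.004,0],
    [0,0,0,0,0,0.005,0],
    [0,0,0,0,0,0.006,0],
    [0,0,0,0,0,0.006,0]
  ]
}}

```text
clock: 7.82
eef_pos: [494.3, 110.0, 72.0]
tcp_rot: [-3.141, 0.001, -2.134]
contact_force: [1.8, 2.3, -0.5]
opening: 0.211
grasp_force: 108.9
```

```bash
python3 - <<'E'
from h import *
print(sensors.sense()['wrist_torque'])
p,d=save('scene','s2');P=cloud('scene',d);print(held(P,(559.5,216),74,67.5,87))
cv2.imwrite('pics/c2.png',cv2.resize(cv2.imread('pics/s2.png')[200:290,130:270],None,fx=5,fy=5,interpolation=cv2.INTER_CUBIC))
E
```

```text
[ 0.05891451 -0.151105   -0.03132834]
(array([560. , 215.3,  87.3]), 'tilt deg (x,y)', array([-1.06,  0.11]), 182)
```

View pics/c2.png

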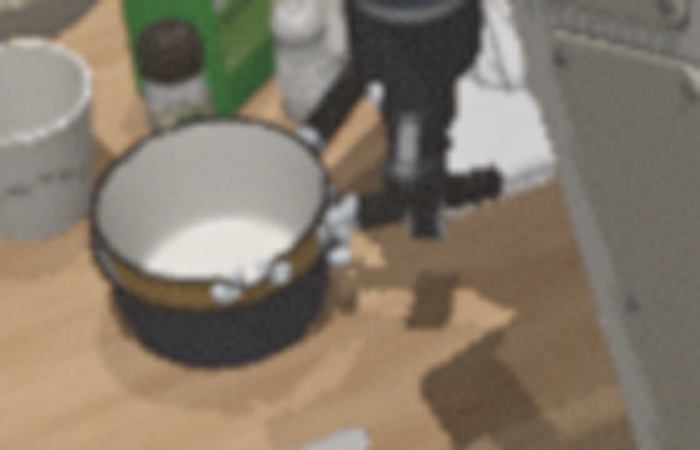

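The neck lies between the clip leaves at about crop (340,220), just making contact. Pressing on by small steps.

Request:
{"api": "move_arm", "payload": {
  "motion": [
    [0,0,0,0,0,0.001,0],
    [0,0,0,0,0,0.002,0],
    [0,0,0,0,0,0.003,0],
    [0,0,0,0,0,0.003,0]
  ],
  "grip_force": 120
}}

```text
clock: 8.38
eef_pos: [493.8, 109.7, 68.7]
tcp_rot: [3.141, -0.0, -2.134]
contact_force: [1.2, 0.4, -3.1]
opening: 0.213
grasp_force: 117.2
```

```bash
python3 - <<'E'
from h import *
print(sensors.sense()['wrist_torque'])
p,d=save('scene','s3');P=cloud('scene',d);print(held(P,(559.5,216),74,67.5,85))
E
```

```text
[-0.25525093 -0.1294943  -0.04945608]
(array([559.2, 215.3,  83.7]), 'tilt deg (x,y)', array([-1.75, -0.43]), 167)
```

Request:
{"api": "move_arm", "payload": {
  "motion": [
    [0,0,0,0,0,0.001,0],
    [0,0,0,0,0,0.002,0],
    [0,0,0,0,0,0.003,0],
    [0,0,0,0,0,0.003,0]
  ]
}}

```text
clock: 8.93
eef_pos: [493.5, 109.7, 65.6]
tcp_rot: [3.141, -0.001, -2.134]
contact_force: [-0.3, -0.4, -7.0]
opening: 0.216
grasp_force: 117.3
```

```bash
python3 - <<'E'
from h import *
print(sensors.sense()['wrist_torque'])
p,d=save('scene','s3');P=cloud('scene',d);print(held(P,(559.5,216),74,67.5,82))
E
```

```text
[-0.45172099  0.14035383 -0.02642011]
(array([558.9, 215.1,  80.2]), 'tilt deg (x,y)', array([-1.69, -0.57]), 163)
```

Request:
{"api": "move_arm", "payload": {
  "motion": [
    [0,0,0,0,0,0.001,0],
    [0,0,0,0,0,0.002,0],
    [0,0,0,0,0,0.003,0],
    [0,0,0,0,0,0.0035,0],
    [0,0,0,0,0,0.0035,0]
  ]
}}

```text
clock: 9.6
eef_pos: [493.7, 109.6, 62.8]
tcp_rot: [3.141, -0.0, -2.134]
contact_force: [-3.9, -4.2, 4.5]
opening: 0.213
grasp_force: 118.7
```

```bash
python3 - <<'E'
from h import *
print(sensors.sense()['wrist_torque'])
p,d=save('scene','s3');P=cloud('scene',d);print(held(P,(559.5,216),74,67.5,79))
E
```

```text
[-0.55625328  0.67159116  0.05704697]
(array([558.8, 215.4,  79.3]), 'tilt deg (x,y)', array([-0.6 , -0.26]), 175)
```

```bash
python3 - <<'E'
from h import *
C=load(); C[2,3]-=9.5; json.dump(C.tolist(),open('cmd.json','w')); x,y,z=C[:3,3];print(C[:3,3])
rows([(C,4,.045),(Tpose(x,y,130,237.7),4,.045)])
X,Y=526.7,164
rows([(Tpose(X,Y,130,237.7),2,0),(Tpose(X,Y,84,237.7),3,0),(Tpose(X,Y,80,237.7),2,0),(Tpose(X,Y,80,237.7),1,0)])
E
```

```text
[493.84666162 109.87616079  62.481     ]
[[0.0,0.0,0.0,0.0,0.0,0.0,0.045],[0.0,0.0,0.0,0.0,0.0,0.0,0.045],[0.0,0.0,0.0,0.0,0.0,0.0,0.045],[0.0,0.0,0.0,0.0,0.0,0.0,0.045],[0.0,0.0,0.0,0.0,0.0,-0.0169,0.045],[0.0,0.0,0.0,0.0,0.0,-0.0338,0.045],[0.0,0.0,0.0,0.0,0.0,-0.0506,0.045],[0.0,0.0,0.0,0.0,0.0,-0.0675,0.045]]
[[0.0,0.0,0.0,-0.0317,0.0006,0.0,0.0],[0.0,0.0,0.0,-0.0633,0.0011,0.0,0.0],[0.0,0.0,0.0,-0.0633,0.0011,0.0153,0.0],[0.0,0.0,0.0,-0.0633,0.0011,0.0306,0.0],[0.0,0.0,0.0,-0.0633,0.0011,0.046,0.0],[0.0,0.0,0.0,-0.0633,0.0011,0.048,0.0],[0.0,0.0,0.0,-0.0633,0.0011,0.05,0.0],[0.0,0.0,0.0,-0.0633,0.0011,0.05,0.0]]
```

Request:
{"api": "move_arm", "payload": {
  "motion": [
    [0,0,0,0,0,0,0.045],
    [0,0,0,0,0,0,0.045],
    [0,0,0,0,0,0,0.045],
    [0,0,0,0,0,0,0.045],
    [0,0,0,0,0,-0.0169,0.045],
    [0,0,0,0,0,-0.0338,0.045],
    [0,0,0,0,0,-0.0506,0.045],
    [0,0,0,0,0,-0.0675,0.045]
  ]
}}

```text
clock: 10.65
eef_pos: [494.2, 109.9, 131.7]
tcp_rot: [-3.141, 0.001, -2.134]
contact_force: [-0.3, -0.4, 0.1]
opening: 0.527
grasp_force: 0.0
```

```bash
python3 - <<'E'
from h import *
p,d=save('scene','s4');P=cloud('scene',d);print(held(P,(559.5,216),74,67.5,79))
E
```

```text
(array([558.9, 214.6,  78.6]), 'tilt deg (x,y)', array([0.36, 0.43]), 200)
```

Request:
{"api": "move_arm", "payload": {
  "motion": [
    [0,0,0,-0.0317,0.0006,0,0],
    [0,0,0,-0.0633,0.0011,0,0],
    [0,0,0,-0.0633,0.0011,0.0153,0],
    [0,0,0,-0.0633,0.0011,0.0306,0],
    [0,0,0,-0.0633,0.0011,0.046,0],
    [0,0,0,-0.0633,0.0011,0.048,0],
    [0,0,0,-0.0633,0.0011,0.05,0],
    [0,0,0,-0.0633,0.0011,0.05,0]
  ],
  "grip_force": 40
}}

```text
clock: 11.7
eef_pos: [527.1, 163.9, 80.3]
tcp_rot: [-3.141, 0.0, -2.135]
contact_force: [-0.8, 0.0, 0.3]
opening: -0.001
grasp_force: 0.0
```

Request:
{"api": "move_arm", "payload": {
  "motion": [
    [0,0,0,0,0,0.001,0],
    [0,0,0,0,0,0.002,0],
    [0,0,0,0,0,0.003,0],
    [0,0,0,0,0,0.003,0]
  ]
}}

```text
clock: 12.2
eef_pos: [527.2, 164.0, 77.7]
tcp_rot: [-3.141, 0.0, -2.134]
contact_force: [-1.1, -0.7, 7.7]
opening: 0.0
grasp_force: 3.9
```

Request:
{"api": "move_arm", "payload": {
  "motion": [
    [0,0,0,0,0,0.0005,0],
    [0,0,0,0,0,0.001,0],
    [0,0,0,0,0,0.0015,0],
    [0,0,0,0,0,0.0015,0]
  ]
}}

```text
clock: 12.7
eef_pos: [527.3, 163.9, 77.4]
tcp_rot: [-3.141, 0.001, -2.134]
contact_force: [-6.0, -2.7, 22.6]
opening: 0.002
grasp_force: 10.9
```

```bash
python3 - <<'E'
from h import *
C=load(); C[2,3]-=4.5+0; json.dump(C.tolist(),open('cmd.json','w')); print(C[:3,3])
P=cloud('top',np.load('pics/t0.npy'));img=cv2.imread('pics/t0.png')
m=(P[...,0]>380)&(P[...,0]<600)&(P[...,1]>-400)&(P[...,1]<-220)&(P[...,2]>60)
Q=P[m];C=img[m]
def body(p,Q):
    x,y,yaw=p[:3];z,t=(52,40)
    R=(Ro.from_euler('z',yaw,degrees=True)*Ro.from_euler('y',-t,degrees=True)).as_matrix()
    return (Q-[x,y,z])@R
def near(p):
    B=body(p,Q);r=np.hypot(B[:,0],B[:,1]);return B,r
def res(p,sel):
    B=body(p,Q[sel]);r=np.hypot(B[:,0],B[:,1])
    rim=np.hypot(r-61,B[:,2]-73)   # rim ring
    return rim
p=np.array([485,-311,180.])
for it in range(6):
    B,r=near(p)
    rim=(abs(B[:,2]-74)<7)&(abs(r-61)<8)&(B[:,0]<50)
    hd=(B[:,0]>85)&(B[:,0]<168)&(abs(B[:,1])<20)&(B[:,2]>60)
    def F(p):
        b=body(p,Q[rim]);h=body(p,Q[hd])
        top=h[:,2]-(94.5+np.tan(np.radians(20))*(h[:,0]-120)) 
        return np.r_[np.hypot(b[:,0],b[:,1])-61, .5*h[:,1]]
    f=least_squares(F,p,loss='soft_l1',f_scale=2);p=f.x
print(p,rim.sum(),hd.sum(),f.cost)
B,r=near(p);print('rim z med',np.median(B[rim,2]),'handle xmax',B[hd,0].max(),np.sort(B[hd,0])[-8:])
h=B[hd];print('handle y at far/near',np.median(h[h[:,0]>130,1]),np.median(h[h[:,0]<115,1]),'top res',np.median(h[:,2]-(94.5+.364*(h[:,0]-120))))
R=(Ro.from_euler('z',p[2],degrees=True)*Ro.from_euler('y',-40,degrees=True)).as_matrix()
print('grip',R@[120,0,86]+[p[0],p[1],52],'tip',R@[165,0,102]+[p[0],p[1],52])
E
```

```text
[526.72231469 163.9806101   75.481     ]
[ 476.57495801 -311.46892139  176.40443615] 250 173 873.4387082500505
rim z med 73.54050476792224 handle xmax 162.77627329220496 [161.20799602 161.28868204 161.32218617 161.57357835 161.59086912
 161.63844324 162.68334649 162.77627329]
handle y at far/near 0.9491639604489867 -1.9605591731201406 top res 0.806688673179039
grip [ 440.00149294 -309.17075691  195.01433527] tip [ 415.86170554 -307.65388664  236.1964888 ]
```

```bash
python3 - <<'E'
from h import *
rows([(Tpose(526.7,164,140,237.7),2,0),(Tpose(410,-100,300,205),6,.05),(Tpose(440,-310,285,177.5),5,.05),(Tpose(440,-310,285,177.5),1,.05),(Tpose(440,-310,175,177.5),8,.05),(Tpose(440,-310,175,177.5),2,.05)])
print(sensors.sense()['qpos'])
E
```

```text
[[0.0,0.0,0.0,0.0,0.0,-0.0323,0.0],[0.0,0.0,0.0,0.0,0.0,-0.0645,0.0],[0.0,0.0,0.095,0.0476,-0.007,-0.0912,0.05],[0.0,0.0,0.191,0.0952,-0.0141,-0.1179,0.05],[0.0,0.0,0.286,0.1428,-0.0211,-0.1445,0.05],[0.0,0.0,0.381,0.1903,-0.0282,-0.1712,0.05],[0.0,0.0,0.476,0.2379,-0.0352,-0.1979,0.05],[0.0,0.0,0.571,0.2855,-0.0423,-0.2245,0.05]]
[[0.0,0.0,0.096,0.0123,-0.0406,0.003,0.05],[0.0,0.0,0.192,0.0246,-0.0812,0.006,0.05],[0.0,0.0,0.288,0.037,-0.1218,0.009,0.05],[0.0,0.0,0.384,0.0493,-0.1624,0.012,0.05],[0.0,0.0,0.48,0.0616,-0.203,0.015,0.05],[0.0,0.0,0.48,0.0616,-0.203,0.015,0.05],[0.0,0.0,0.48,0.0616,-0.203,0.0287,0.05],[0.0,0.0,0.48,0.0616,-0.203,0.0425,0.05]]
[[0.0,0.0,0.0,0.0,0.0,0.0137,0.05],[0.0,0.0,0.0,0.0,0.0,0.0275,0.05],[0.0,0.0,0.0,0.0,0.0,0.0412,0.05],[0.0,0.0,0.0,0.0,0.0,0.055,0.05],[0.0,0.0,0.0,0.0,0.0,0.0687,0.05],[0.0,0.0,0.0,0.0,0.0,0.0825,0.05],[0.0,0.0,0.0,0.0,0.0,0.0825,0.05],[0.0,0.0,0.0,0.0,0.0,0.0825,0.05]]
[ 2.98815413e-01  4.37595148e-01  1.91091223e+00 -2.89341520e-04
  7.92117337e-01 -2.27911030e+00]
```

Request:
{"api": "move_arm", "payload": {
  "motion": [
    [0,0,0,0,0,-0.0323,0],
    [0,0,0,0,0,-0.0645,0],
    [0,0,0.095,0.0476,-0.007,-0.0912,0.05],
    [0,0,0.191,0.0952,-0.0141,-0.1179,0.05],
    [0,0,0.286,0.1428,-0.0211,-0.1445,0.05],
    [0,0,0.381,0.1903,-0.0282,-0.1712,0.05],
    [0,0,0.476,0.2379,-0.0352,-0.1979,0.05],
    [0,0,0.571,0.2855,-0.0423,-0.2245,0.05]
  ]
}}

```text
clock: 13.7
eef_pos: [409.2, -101.2, 301.0]
tcp_rot: [-3.141, 0.001, -2.708]
contact_force: [0.5, -1.0, -0.2]
opening: 0.587
grasp_force: 0.0
```

Request:
{"api": "move_arm", "payload": {
  "motion": [
    [0,0,0.096,0.0123,-0.0406,0.003,0.05],
    [0,0,0.192,0.0246,-0.0812,0.006,0.05],
    [0,0,0.288,0.037,-0.1218,0.009,0.05],
    [0,0,0.384,0.0493,-0.1624,0.012,0.05],
    [0,0,0.48,0.0616,-0.203,0.015,0.05],
    [0,0,0.48,0.0616,-0.203,0.015,0.05]
  ]
}}

```text
clock: 14.45
eef_pos: [440.0, -312.2, 284.4]
tcp_rot: [-3.141, -0.0, 3.095]
contact_force: [0.4, 0.4, -0.3]
opening: 0.586
grasp_force: 0.0
```

```bash
python3 - <<'E'
from h import *
p,d=save('top','t5');P=cloud('top',d)
print('yel',held(P,(560,216),74,67.5,79)); print(pan(P,(560,216),78,67.5,106,np.radians(-122)))
p,d=save('scene','s5');P=cloud('scene',d);print('yel',held(P,(559.5,216),74,67.5,79)); print(pan(P,(560,216),78,67.5,106,np.radians(-122)),pan(P,(560,216),78,67.5,101,np.radians(-62)))
print(sensors.sense()['qpos'],sensors.sense()['eef_pos'])
a=cv2.imread('pics/t5.png')[150:290,110:400];cv2.imwrite('pics/c5.png',cv2.resize(a,None,fx=2.7,fy=2.7,interpolation=cv2.INTER_CUBIC))
E
```

```text
yel (array([559.3, 216.5,  79.6]), 'tilt deg (x,y)', array([-0.02,  0.85]), 204)
{'c': array([558.7, 216.2]), 'rfit': np.float64(66.3), 'n': 251, 'nh': 202, 'yaw': np.float64(-122.1), 'yawline': np.float64(-122.3), 'off': np.float64(0.5), 'rmax': np.float64(168.9)}
yel (array([558.5, 214.4,  79.7]), 'tilt deg (x,y)', array([-0.43,  1.13]), 185)
{'c': array([558.1, 214.2]), 'rfit': np.float64(66.6), 'n': 248, 'nh': 214, 'yaw': np.float64(-123.7), 'yawline': np.float64(-123.1), 'off': np.float64(-1.4), 'rmax': np.float64(168.8)} {'c': array([558. , 213.9]), 'rfit': np.float64(66.8), 'n': 244, 'nh': 187, 'yaw': np.float64(-62.1), 'yawline': np.float64(-63.0), 'off': np.float64(2.0), 'rmax': np.float64(172.4)}
[-6.16788441e-01  1.68247238e-01  1.75774105e+00  3.00056961e-04
  1.21669937e+00 -2.14394174e+00] [ 439.67487957 -309.80395748  284.62722852]
```

View pics/c5.png

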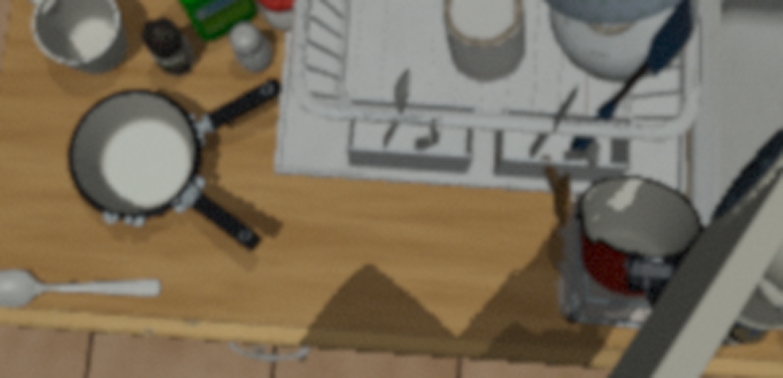

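The yellow pan sits centred and level in the blue one, with handles at −62° and −122°. Its own clip faces the robot at crop (125,215). Now the red pan.

Request:
{"api": "move_arm", "payload": {
  "motion": [
    [0,0,0,0,0,0.0138,0.05],
    [0,0,0,0,0,0.0275,0.05],
    [0,0,0,0,0,0.0412,0.05],
    [0,0,0,0,0,0.055,0.05],
    [0,0,0,0,0,0.07,0.05],
    [0,0,0,0,0,0.085,0.05],
    [0,0,0,0,0,0.1,0.05],
    [0,0,0,0,0,0.11,0.05]
  ]
}}

```text
clock: 15.55
eef_pos: [439.8, -309.9, 173.8]
tcp_rot: [3.141, -0.001, 3.098]
contact_force: [-0.7, 0.1, -0.7]
opening: 0.588
grasp_force: 0.0
```

Request:
{"api": "move_arm", "payload": {
  "motion": [
    [0,0,0,0,0,0,0.05],
    [0,0,0,0,0,0,0],
    [0,0,0,0,0,0,0],
    [0,0,0,0,0,0,0],
    [0,0,0,0,0,0,0],
    [0,0,0,0,0,0,0]
  ],
  "grip_force": 110
}}

```text
clock: 16.3
eef_pos: [440.4, -310.9, 175.8]
tcp_rot: [-3.14, 0.001, 3.098]
contact_force: [-3.0, -4.9, 6.1]
opening: 0.217
grasp_force: 107.3
```

```bash
cat >> h.py <<'E'
def Tgrip(x,y,z,yaw,tilt,L=19):
    T=Tpose(x,y,z,yaw,tilt);T[:3,3]+=L*T[:3,2];return T
E
python3 - <<'E'
from h import *
json.dump(Tpose(440,-310,175,177.5).tolist(),open('cmd.json','w'))
s=sensors.sense();print(s['eef_pos'],s['tcp_rot'],s['contact_force'],s['qpos'])
t=np.radians(177.5);x,y=559+120*np.cos(t),215.7+120*np.sin(t);print(x,y)
# lift, back, level, carry
rows([(Tgrip(440,-310,300,177.5,0),8,0),(Tgrip(385,-200,290,177.5,-20),6,0),(Tgrip(385,-100,270,177.5,-40),6,0),(Tgrip(385,-100,270,177.5,-40),4,0)])
E
```

```text
[ 440.44215033 -310.87998063  175.75437476] [-3.13990092e+00  1.24019632e-03  3.09783516e+00] [-2.95963433 -4.85458571  6.10649243] [-6.16938489e-01  2.82156378e-01  1.87221334e+00 -8.98457108e-04
  9.85263696e-01 -2.14348048e+00]
439.11421341017706 220.93432648384032
[[0.0,0.0,0.0,0.0,0.0,-0.0132,0.0],[0.0,0.0,0.0,0.0,0.0,-0.0265,0.0],[0.0,0.0,0.0,0.0,0.0,-0.0398,0.0],[0.0,0.0,0.0,0.0,0.0,-0.053,0.0],[0.0,0.0,0.0,0.0,0.0,-0.0662,0.0],[0.0,0.0,0.0,0.0,0.0,-0.0795,0.0],[0.0,0.0,0.0,0.0,0.0,-0.0928,0.0],[0.0,0.0,0.0,0.0,0.0,-0.106,0.0]]
[[0.0,-0.058,0.0,0.0089,0.0179,0.0015,0.0],[0.0,-0.116,0.0,0.0177,0.0358,0.003,0.0],[0.0,-0.175,0.0,0.0266,0.0537,0.0044,0.0],[0.0,-0.233,0.0,0.0355,0.0717,0.0059,0.0],[0.0,-0.291,0.0,0.0444,0.0896,0.0074,0.0],[0.0,-0.349,0.0,0.0532,0.1075,0.0089,0.0],[0.0,-0.407,0.0,0.053,0.1241,0.0116,0.0],[0.0,-0.465,0.0,0.0528,0.1408,0.0144,0.0]]
[[0.0,-0.059,0.0,0.0011,0.0166,0.0026,0.0],[0.0,-0.117,0.0,0.0021,0.0333,0.0052,0.0],[0.0,-0.175,0.0,0.0031,0.05,0.0078,0.0],[0.0,-0.233,0.0,0.0042,0.0666,0.0104,0.0],[0.0,-0.233,0.0,0.0042,0.0666,0.0104,0.0],[0.0,-0.233,0.0,0.0042,0.0666,0.0104,0.0],[0.0,-0.233,0.0,0.0042,0.0666,0.0104,0.0],[0.0,-0.233,0.0,0.0042,0.0666,0.0104,0.0]]
```

Request:
{"api": "move_arm", "payload": {
  "motion": [
    [0,0,0,0,0,-0.0132,0],
    [0,0,0,0,0,-0.0265,0],
    [0,0,0,0,0,-0.0398,0],
    [0,0,0,0,0,-0.053,0],
    [0,0,0,0,0,-0.0662,0],
    [0,0,0,0,0,-0.0795,0],
    [0,0,0,0,0,-0.0928,0],
    [0,0,0,0,0,-0.106,0]
  ],
  "grip_force": 120
}}

```text
clock: 17.3
eef_pos: [440.0, -310.0, 281.9]
tcp_rot: [3.142, -0.0, 3.098]
contact_force: [0.5, -0.1, -1.5]
opening: 0.219
grasp_force: 116.7
```

Request:
{"api": "move_arm", "payload": {
  "motion": [
    [0,-0.058,0,0.0089,0.0179,0.0015,0],
    [0,-0.116,0,0.0177,0.0358,0.003,0],
    [0,-0.175,0,0.0266,0.0537,0.0044,0],
    [0,-0.233,0,0.0355,0.0717,0.0059,0],
    [0,-0.291,0,0.0444,0.0896,0.0074,0],
    [0,-0.349,0,0.0532,0.1075,0.0089,0],
    [0,-0.407,0,0.053,0.1241,0.0116,0],
    [0,-0.465,0,0.0528,0.1408,0.0144,0]
  ]
}}

```text
clock: 18.3
eef_pos: [393.2, -166.5, 267.0]
tcp_rot: [-3.141, 0.467, 3.098]
contact_force: [0.3, -0.4, -3.4]
opening: 0.212
grasp_force: 117.0
```

Request:
{"api": "move_arm", "payload": {
  "motion": [
    [0,-0.059,0,0.0011,0.0166,0.0026,0],
    [0,-0.117,0,0.0021,0.0333,0.0052,0],
    [0,-0.175,0,0.0031,0.05,0.0078,0],
    [0,-0.233,0,0.0042,0.0666,0.0104,0],
    [0,-0.233,0,0.0042,0.0666,0.0104,0],
    [0,-0.233,0,0.0042,0.0666,0.0104,0]
  ]
}}

```text
clock: 19.05
eef_pos: [397.9, -101.0, 256.2]
tcp_rot: [-3.141, 0.698, 3.099]
contact_force: [0.2, -0.7, -2.7]
opening: 0.22
grasp_force: 117.1
```

```bash
python3 - <<'E'
from h import *
s=sensors.sense();C=load();print(s['eef_pos'],s['tcp_rot'],s['contact_force'],s['qpos'],C[:3,3],Ro.from_matrix(C[:3,:3]).as_euler('xyz'))
t=np.radians(177.5);x,y=559+120*np.cos(t),215.7+120*np.sin(t);print(x,y)
G=C[:3,3]-19*C[:3,2];print(G)
for c in('top','scene'):
    p,d=save(c,c[0]+'6');P=cloud(c,d); c0=G[:2]-120*np.array([np.cos(t),np.sin(t)]); print(c,held(P,c0,74,62,G[2]-12))
rows([(Tgrip(x,y,94+100,177.5,-40),8,0)])
E
```

```text
[ 397.85634115 -101.00156471  256.2470834 ] [-3.14074602  0.69812191  3.09892094] [ 0.22249967 -0.65963911 -2.66330946] [-0.48198481 -0.33861937  2.46667872  0.67256772  0.4529211  -2.53774535] [ 397.20559571 -100.53396905  255.42087995] [3.14159265 0.698      3.09795942]
439.11421341017706 220.93432648384032
[ 385.00617033 -100.00133064  269.9773327 ]
top (array([ 506.7, -105. ,  260. ]), 'tilt deg (x,y)', array([-0.17,  0.39]), 293)
scene (array([ 505.4, -108. ,  241.3]), 'tilt deg (x,y)', array([11.74, 11.42]), 51)
[[0.0,0.0,0.0,0.0023,0.0404,0.0105,0.0],[0.0,0.0,0.0,0.0045,0.0807,0.021,0.0],[0.0,0.0,0.0,0.0068,0.1211,0.0315,0.0],[0.0,0.0,0.0,0.0091,0.1615,0.042,0.0],[0.0,0.0,0.0,0.0113,0.2019,0.0525,0.0],[0.0,0.0,0.0,0.0136,0.2422,0.063,0.0],[0.0,0.0,0.0,0.0159,0.2826,0.0735,0.0],[0.0,0.0,0.0,0.0181,0.323,0.084,0.0]]
```

```bash
python3 - <<'E'
from h import *
C=np.eye(4);C=Tgrip(385,-100,270,177.5,-40);json.dump(C.tolist(),open('cmd.json','w'))
rows([(Tgrip(410,100,230,177.5,-40),5,0),(Tgrip(437.3,221.3,190,177.5,-40),3,0),(Tgrip(437.3,221.3,190,177.5,-40),4,0)])
E
```

```text
[[0.0,0.0,0.0,0.0027,0.0402,0.0082,0.0],[0.0,0.0,0.0,0.0053,0.0804,0.0164,0.0],[0.0,0.0,0.0,0.008,0.1205,0.0247,0.0],[0.0,0.0,0.0,0.0106,0.1607,0.0329,0.0],[0.0,0.0,0.0,0.0133,0.2009,0.0411,0.0],[0.0,0.0,0.0,0.0162,0.2417,0.056,0.0],[0.0,0.0,0.0,0.0192,0.2825,0.0709,0.0],[0.0,0.0,0.0,0.0221,0.3233,0.0859,0.0]]
[[0.0,0.0,0.0,0.0,0.0,0.0,0.0],[0.0,0.0,0.0,0.0,0.0,0.0,0.0],[0.0,0.0,0.0,0.0,0.0,0.0,0.0],[0.0,0.0,0.0,0.0,0.0,0.0,0.0]]
```

Request:
{"api": "move_arm", "payload": {
  "motion": [
    [0,0,0,0.0027,0.0402,0.0082,0],
    [0,0,0,0.0053,0.0804,0.0164,0],
    [0,0,0,0.008,0.1205,0.0247,0],
    [0,0,0,0.0106,0.1607,0.0329,0],
    [0,0,0,0.0133,0.2009,0.0411,0],
    [0,0,0,0.0162,0.2417,0.056,0],
    [0,0,0,0.0192,0.2825,0.0709,0],
    [0,0,0,0.0221,0.3233,0.0859,0]
  ]
}}

```text
clock: 20.15
eef_pos: [415.8, 61.4, 204.9]
tcp_rot: [-3.124, 0.671, 3.094]
contact_force: [0.8, -1.3, -2.5]
opening: 0.216
grasp_force: 117.5
```

Request:
{"api": "move_arm", "payload": {
  "motion": [
    [0,0,0,0,0,0,0],
    [0,0,0,0,0,0,0],
    [0,0,0,0,0,0,0]
  ]
}}

```text
clock: 20.52
eef_pos: [414.7, 60.2, 204.5]
tcp_rot: [-3.123, 0.669, 3.095]
contact_force: [0.5, 0.2, -2.9]
opening: 0.219
grasp_force: 117.7
```

```bash
python3 - <<'E'
from h import *
s=sensors.sense();C=load();print(s['eef_pos'],s['tcp_rot'],s['qpos'],C[:3,3],Ro.from_matrix(C[:3,:3]).as_euler('xyz'))
for c in('top','scene'):
    p,d=save(c,c[0]+'7');P=cloud(c,d); print(c,held(P,(559,216),74,62,180))
b=cv2.imread('pics/s7.png')[150:310,90:290];a=cv2.imread('pics/t7.png')[130:290,90:290];cv2.imwrite('pics/c7.png',cv2.resize(np.hstack([a,b]),(800,320),interpolation=cv2.INTER_CUBIC))
E
```

```text
[414.67496949  60.16191317 204.51877488] [-3.12342887  0.66943295  3.09496948] [ 0.35324594 -0.18841045  2.50640792 -0.9325304   0.32739099 -0.3430697 ] [449.55292229 220.78956166 175.43633174] [3.14159265 0.6981317  3.09795942]
top (array([551.3, 211.3,   7.9]), 'tilt deg (x,y)', array([5.12, 4.55]), 117)
scene (array([553.8, 217.2,   5.5]), 'tilt deg (x,y)', array([ 4.35, -1.19]), 192)
```

View pics/c7.png

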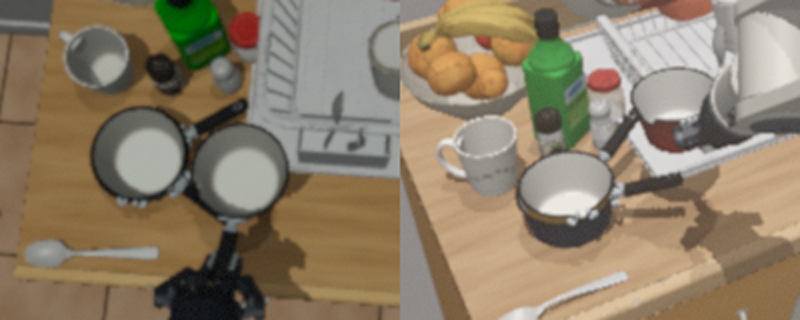

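The pan stopped short: the top view shows it beside the nest at about crop (240,165), because the wrist slowed near a singularity. It's still held level, so I'll continue from the measured pose.

```bash
python3 - <<'E'
from h import *
s=sensors.sense();C=np.eye(4);C[:3,:3]=Ro.from_euler('xyz',s['tcp_rot']).as_matrix();C[:3,3]=s['eef_pos'];json.dump(C.tolist(),open('cmd.json','w'))
rows([(Tgrip(425,150,215,177.5,-40),4,0),(Tgrip(437.3,221.3,200,177.5,-40),4,0)])
E
```

```text
[[-0.005,-0.007,-0.001,-0.003,0.0226,0.0032,0.0],[-0.01,-0.014,-0.001,-0.0059,0.0452,0.0065,0.0],[-0.015,-0.021,-0.002,-0.0089,0.0678,0.0097,0.0],[-0.02,-0.028,-0.002,-0.0118,0.0905,0.013,0.0],[-0.02,-0.028,-0.002,-0.0113,0.1085,0.017,0.0],[-0.02,-0.028,-0.002,-0.0107,0.1265,0.021,0.0],[-0.02,-0.028,-0.002,-0.0101,0.1445,0.025,0.0],[-0.02,-0.028,-0.002,-0.0095,0.1625,0.029,0.0]]
```

Request:
{"api": "move_arm", "payload": {
  "motion": [
    [-0.005,-0.007,-0.001,-0.003,0.0226,0.0032,0],
    [-0.01,-0.014,-0.001,-0.0059,0.0452,0.0065,0],
    [-0.015,-0.021,-0.002,-0.0089,0.0678,0.0097,0],
    [-0.02,-0.028,-0.002,-0.0118,0.0905,0.013,0],
    [-0.02,-0.028,-0.002,-0.0113,0.1085,0.017,0],
    [-0.02,-0.028,-0.002,-0.0107,0.1265,0.021,0],
    [-0.02,-0.028,-0.002,-0.0101,0.1445,0.025,0],
    [-0.02,-0.028,-0.002,-0.0095,0.1625,0.029,0]
  ]
}}

```text
clock: 21.62
eef_pos: [449.5, 222.0, 185.2]
tcp_rot: [3.141, 0.697, 3.098]
contact_force: [0.1, -0.3, -3.2]
opening: 0.217
grasp_force: 117.9
```

```bash
python3 - <<'E'
from h import *
s=sensors.sense();C=load();print(s['eef_pos'],s['tcp_rot'],s['qpos'],C[:3,3],Ro.from_matrix(C[:3,:3]).as_euler('xyz'))
for c in('top','scene'):
    p,d=save(c,c[0]+'8');P=cloud(c,d); print(c,held(P,(559,216),74,62,189))
    try: print(pan(P,(559,216),74,62,110,np.radians(177),plane=115))
    except Exception as e: print(e)
E
```

```text
[449.46564882 222.01305529 185.15443334] [3.14051244 0.69716656 3.09781217] [ 0.78435946  0.08281085  2.34616829 -1.22127924  0.52665026  0.29645377] [449.46043644 220.7219306  185.43622574] [3.14126989 0.69766719 3.09755367]
top (array([558. , 217.3, 189.3]), 'tilt deg (x,y)', array([-0.31, -0.12]), 245)
{'c': array([558.2, 217.1]), 'rfit': np.float64(60.6), 'n': 247, 'nh': 400, 'yaw': np.float64(176.8), 'yawline': np.float64(130.3), 'off': np.float64(89.3), 'rmax': np.float64(162.0)}
scene (array([558. , 217.8, 188.1]), 'tilt deg (x,y)', array([-0.9 ,  1.29]), 103)
{'c': array([558. , 217.6]), 'rfit': np.float64(60.4), 'n': 116, 'nh': 33, 'yaw': np.float64(167.3), 'yawline': np.float64(145.6), 'off': np.float64(55.8), 'rmax': np.float64(168.3)}
```

```bash
python3 - <<'E'
from h import *
rows([(Tgrip(438.3,221,116,177.5,-40),6,0),(Tgrip(438.3,221,109,177.5,-40),2,0)])
rows([(Tgrip(438.3,221,103,177.5,-40),6,0),(Tgrip(438.3,221,103,177.5,-40),1,0)])
E
```

```text
[[0.0,0.0,0.0,0.0089,0.0,0.0108,0.0],[0.0,0.0,0.0,0.0177,-0.0001,0.0217,0.0],[0.0,0.0,0.0,0.0266,-0.0001,0.0325,0.0],[0.0,0.0,0.0,0.0354,-0.0002,0.0434,0.0],[0.0,0.0,0.0,0.0443,-0.0002,0.0542,0.0],[0.0,0.0,0.0,0.0532,-0.0002,0.065,0.0],[0.0,0.0,0.0,0.0554,-0.0002,0.0677,0.0],[0.0,0.0,0.0,0.0577,-0.0002,0.0704,0.0]]
[[0.0,0.0,0.0,0.0006,0.0,0.0008,0.0],[0.0,0.0,0.0,0.0013,0.0,0.0015,0.0],[0.0,0.0,0.0,0.0019,0.0,0.0023,0.0],[0.0,0.0,0.0,0.0025,0.0,0.0031,0.0],[0.0,0.0,0.0,0.0032,0.0,0.0038,0.0],[0.0,0.0,0.0,0.0038,0.0,0.0046,0.0],[0.0,0.0,0.0,0.0038,0.0,0.0046,0.0]]
```

Request:
{"api": "move_arm", "payload": {
  "motion": [
    [0,0,0,0.0089,0,0.0108,0],
    [0,0,0,0.0177,-0.0001,0.0217,0],
    [0,0,0,0.0266,-0.0001,0.0325,0],
    [0,0,0,0.0354,-0.0002,0.0434,0],
    [0,0,0,0.0443,-0.0002,0.0542,0],
    [0,0,0,0.0532,-0.0002,0.065,0],
    [0,0,0,0.0554,-0.0002,0.0677,0],
    [0,0,0,0.0577,-0.0002,0.0704,0]
  ]
}}

```text
clock: 22.72
eef_pos: [447.1, 234.5, 130.8]
tcp_rot: [-3.113, 0.643, 3.098]
contact_force: [-0.2, -1.7, -0.9]
opening: 0.219
grasp_force: 118.0
```

Request:
{"api": "move_arm", "payload": {
  "motion": [
    [0,0,0,0.0006,0,0.0008,0],
    [0,0,0,0.0013,0,0.0015,0],
    [0,0,0,0.0019,0,0.0023,0],
    [0,0,0,0.0025,0,0.0031,0],
    [0,0,0,0.0032,0,0.0038,0],
    [0,0,0,0.0038,0,0.0046,0],
    [0,0,0,0.0038,0,0.0046,0]
  ]
}}

```text
clock: 23.6
eef_pos: [446.7, 235.3, 127.8]
tcp_rot: [-3.111, 0.639, 3.098]
contact_force: [2.8, -5.5, 2.2]
opening: 0.216
grasp_force: 118.1
```

```bash
python3 - <<'E'
from h import *
s=sensors.sense();C=load();print(s['eef_pos'],s['contact_force'],s['wrist_torque'],C[:3,3])
for c in('top','scene'):
    p,d=save(c,c[0]+'9');P=cloud(c,d); print(c,held(P,(559,216),74,62,93))
b=cv2.imread('pics/s9.png')[200:290,130:270];a=cv2.imread('pics/t9.png')[165:255,100:240];cv2.imwrite('pics/c9.png',cv2.resize(np.hstack([a,b]),(798,256),interpolation=cv2.INTER_CUBIC))
E
```

```text
[446.65265663 235.25108767 127.78060392] [ 2.7535547  -5.45758877  2.23115743] [-0.78319322 -0.46484161 -0.91500234] [450.50400316 220.49997981  88.45090877]
top (array([550. , 220.7,  90.3]), 'tilt deg (x,y)', array([5.75, 8.12]), 82)
scene (array([553.6, 222. , 106. ]), 'tilt deg (x,y)', array([-2.7 ,  9.44]), 47)
```

View pics/c9.png

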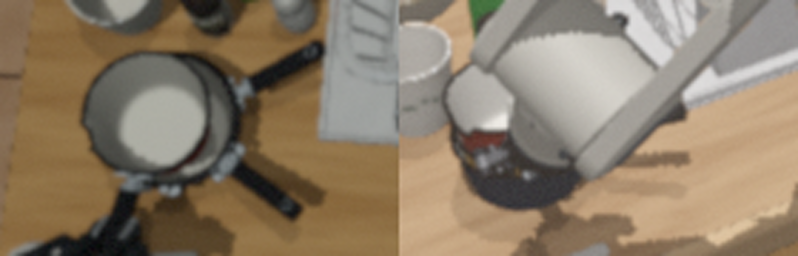

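The pan sagged sideways and now rests shifted on the yellow rim: joint 4 is at its limit, so the tilted wrist can't reach this low here. I'll fit the arm's kinematics and plan a lift, a level set-down in a free spot and an upright re-grasp.

```bash
cat > kin.py <<'E'
from h import *
D=[((-1.232,.353,1.633,0,1.155,-.002),(208.899,-589.058,231.281)),((.2988,.4376,1.9109,0,.7921,-2.2791),(527.3,163.9,77.4)),((-.6168,.16825,1.75774,0,1.2167,-2.14394),(439.67,-309.8,284.63)),((-.61694,.28216,1.87221,0,.98526,-2.14348),(440.44,-310.88,175.75)),((-.48198,-.33862,2.46668,.67257,.45292,-2.53775),(397.86,-101.0,256.25)),((.78435,.08281,2.34617,-1.22128,.52665,.29645),(449.47,222.01,185.15)),((.35325,-.18841,2.50641,-.93253,.32739,-.34307),(414.67,60.16,204.52))]
def fk(q,k):
    h,l1,e,l2,L,a=k
    z=lambda t:Ro.from_euler('z',t);y=lambda t:Ro.from_euler('y',t)
    R=z(q[0]);p=R.apply([a,0,h]);R=R*y(q[1]);p=p+R.apply([0,0,l1]);R=R*y(q[2]);p=p+R.apply([e,0,l2]);R=R*z(q[3])*y(q[4])*z(q[5]);return p+R.apply([0,0,L]),R
f=least_squares(lambda k:np.concatenate([fk(q,k)[0]-p for q,p in D]),[300,450,0,400,250,0]);K=f.x
_,R0=fk(D[0][0],K);OFF=R0.inv()*Ro.from_euler('xyz',[np.pi,0,.341])
lo=np.array([-2.63,-.92,.06,-1.3,0,-3.02]);hi=np.array([2.63,2.1,2.66,4.44,2.69,3.02])
def ik(T,seed):
    Rt=Ro.from_matrix(T[:3,:3])
    def F(q):
        p,R=fk(q,K);return np.r_[(p-T[:3,3])/100,(Rt.inv()*R*OFF).as_rotvec()]
    s=least_squares(F,np.clip(seed,lo+1e-3,hi-1e-3),bounds=(lo,hi));return s.x,np.linalg.norm(F(s.x))
E
python3 - <<'E'
from kin import *
np.set_printoptions(precision=2,suppress=True)
print(K,np.abs(f.fun).max()); s=sensors.sense();print(s['qpos'])
for name,T in dict(home=Tgrip(438,221,94,177.5,-40)).items():
    for sd in ([.5,.1,2.3,-1,.5,0],[.5,.1,2.3,2.,.9,-1],[.5,.1,2.3,0,.9,-1]): print(name,*ik(T,np.array(sd)))
for x in(418,440,460):
  for y in(-60,-120):
    for t in(-40,-30): print(x,y,t,*ik(Tgrip(x,y,88,177.5,t),np.array([-.3,.1,2.4,.5,.4,-2.3])))
E
```

```text
[292.99 566.62  58.04 493.11 341.19   1.15] 1.6911666100007494
[ 0.8   0.23  2.33 -1.3   0.51  0.44]
home [ 0.76  0.33  2.31 -1.3   0.47  0.44] 0.15117389304121737
home [ 0.76  0.33  2.31 -1.3   0.47  0.44] 0.15117389303379133
home [ 0.76  0.33  2.31 -1.3   0.47  0.44] 0.1511738930275966
418 -60 -40 [-0.16  0.19  2.48  1.35  0.03 -3.02] 0.23984880750070675
418 -60 -30 [-0.18  0.21  2.48  1.33  0.05 -3.02] 0.07509894137150372
418 -120 -40 [-0.35  0.21  2.44  1.19  0.12 -3.02] 0.24867059214969833
418 -120 -30 [-0.37  0.22  2.44  1.16  0.14 -3.02] 0.08404482507165827
440 -60 -40 [-0.15  0.22  2.44  1.36  0.03 -3.02] 0.23023866557864414
440 -60 -30 [-0.17  0.23  2.44  1.34  0.05 -3.02] 0.06496893916074825
440 -120 -40 [-0.34  0.24  2.41  1.21  0.11 -3.02] 0.23780719910998493
440 -120 -30 [-0.35  0.25  2.4   1.18  0.14 -3.02] 0.07267403629663474
460 -60 -40 [-0.15  0.25  2.41  1.36  0.03 -3.02] 0.2209492105593932
460 -60 -30 [-0.16  0.26  2.41  1.34  0.05 -3.02] 0.055273039889306534
460 -120 -40 [-0.32  0.26  2.38  1.22  0.11 -3.02] 0.22758145011846276
460 -120 -30 [-0.34  0.27  2.37  1.19  0.13 -3.02] 0.06204708962770881
```

```bash
python3 - <<'E'
from kin import *
np.set_printoptions(precision=2,suppress=True)
for t in(-38,-36,-34,-32,-30):
  for z in(104,112,130): print(t,z,*ik(Tgrip(438,221,z,177.5,t),np.array([.7,.3,2.3,-1.2,.5,.3])))
best=[]
for yaw in range(-180,180,30):
  for x,y in((420,-100),(480,-60),(420,0),(380,-150),(450,60)):
    for s in ([-.1,.1,2.3,.5,.6,-1.5],[-.1,.1,2.3,2.,.9,0],[-.1,.1,2.3,1.5,.9,1.5]):
      for yy in (yaw,):
        T=Tgrip(x,y,88,yaw,-40);q,e=ik(T,np.array(s))
        if e<.02: best.append((yaw,x,y,q,min((q-lo).min(),(hi-q).min())))
seen=set()
for b in best:
    if b[:3] not in seen: seen.add(b[:3]);print(*b)
E
```

```text
-38 104 [ 0.74  0.3   2.32 -1.3   0.45  0.42] 0.10571692515542346
-38 112 [ 0.75  0.28  2.33 -1.3   0.45  0.41] 0.09279837884226429
-38 130 [ 0.75  0.24  2.34 -1.3   0.46  0.41] 0.06327849522167253
-36 104 [ 0.73  0.29  2.33 -1.3   0.42  0.41] 0.07579754977463501
-36 112 [ 0.73  0.28  2.33 -1.3   0.43  0.4 ] 0.06276029241888322
-36 130 [ 0.74  0.23  2.34 -1.3   0.44  0.39] 0.03297699171096335
-34 104 [ 0.72  0.29  2.33 -1.3   0.4   0.39] 0.04565058742527772
-34 112 [ 0.72  0.27  2.34 -1.3   0.4   0.39] 0.03250589133263991
-34 130 [ 0.72  0.23  2.35 -1.3   0.41  0.38] 0.0024829666178495372
-32 104 [ 0.7   0.29  2.33 -1.3   0.38  0.38] 0.015298358685256027
-32 112 [ 0.71  0.27  2.34 -1.3   0.38  0.38] 0.0020561059460428147
-32 130 [ 0.71  0.22  2.33 -1.18  0.4   0.25] 3.7788691450810364e-11
-30 104 [ 0.69  0.28  2.33 -1.23  0.36  0.3 ] 3.045244155971698e-10
-30 112 [ 0.69  0.26  2.32 -1.17  0.37  0.23] 1.8876127122890685e-10
-30 130 [ 0.69  0.22  2.31 -1.05  0.39  0.1 ] 1.7435768561020957e-15
-180 420 -100 [-0.44  0.33  2.59  2.54  0.51  1.76] 0.06743948398727673
-180 480 -60 [-0.22  0
[... 3093 characters left out ...]
2  0.99  0.91] 0.475862725016716
90 420 0 [ 0.46  0.5   2.12 -0.74  1.02  1.02] 0.5400260005602688
90 380 -150 [ 0.15  0.43  2.29 -1.01  0.85  1.  ] 0.2899355508257666
90 450 60 [ 0.54  0.55  2.   -0.67  1.1   1.  ] 0.630726511304129
120 480 -60 [ 0.31  0.44  2.27 -1.27  0.72  0.9 ] 0.03165776504932283
120 420 0 [ 0.52  0.41  2.34 -1.15  0.78  1.  ] 0.1518109777229788
120 450 60 [ 0.6   0.46  2.22 -1.02  0.85  0.93] 0.2760569734691587
150 420 -100 [0.01 0.33 2.58 3.87 0.51 1.34] 0.07791124649008863
150 480 -60 [0.14 0.37 2.46 4.17 0.48 1.15] 0.2035526278113058
150 420 0 [0.41 0.34 2.54 4.38 0.58 1.19] 0.05881595728212652
150 380 -150 [-0.23  0.32  2.65  3.51  0.54  1.48] 0.008884442312822927
```

```bash
python3 - <<'E'
from kin import *
np.set_printoptions(precision=2,suppress=True)
for a in((450,221,170,-32),(450,221,116,-32),(450,221,116,-34),(445,221,108,-32),(445,221,108,-34),(445,221,108,-30)): print(a,*ik(Tgrip(*a[:3],177.5,a[3]),np.array([.7,.3,2.3,-1.2,.5,.3])))
s=sensors.sense();C=np.eye(4);C[:3,:3]=Ro.from_euler('xyz',s['tcp_rot']).as_matrix();C[:3,3]=s['eef_pos'];json.dump(C.tolist(),open('cmd.json','w'))
U=C.copy();U[2,3]+=55
rows([(U,4,0),(Tgrip(450,221,185,177.5,-32),4,0),(Tgrip(450,221,185,177.5,-32),3,0)])
E
```

```text
(450, 221, 170, -32) [ 0.68  0.14  2.28 -0.94  0.45 -0.03] 1.0435185091271375e-13
(450, 221, 116, -32) [ 0.68  0.27  2.32 -1.27  0.38  0.33] 1.6103680088960763e-10
(450, 221, 116, -34) [ 0.7   0.27  2.32 -1.3   0.4   0.37] 0.024557857897787087
(445, 221, 108, -32) [ 0.69  0.28  2.33 -1.3   0.38  0.37] 0.007637772942067576
(445, 221, 108, -34) [ 0.7   0.29  2.32 -1.3   0.4   0.38] 0.038213347503314316
(445, 221, 108, -30) [ 0.68  0.28  2.32 -1.19  0.36  0.25] 7.228359699621564e-10
[[0.0,0.0,0.0,-0.0082,-0.0003,-0.011,0.0],[0.0,0.0,0.0,-0.0164,-0.0007,-0.0221,0.0],[0.0,0.0,0.0,-0.0246,-0.001,-0.0331,0.0],[0.0,0.0,0.0,-0.0328,-0.0013,-0.0441,0.0],[-0.008,0.02,0.0,-0.0336,-0.0047,-0.0391,0.0],[-0.015,0.04,-0.001,-0.0343,-0.0081,-0.0342,0.0],[-0.023,0.06,-0.001,-0.0351,-0.0115,-0.0292,0.0],[-0.03,0.08,-0.001,-0.0358,-0.0148,-0.0242,0.0]]
[[0.0,0.0,0.0,0.0,0.0,0.0,0.0],[0.0,0.0,0.0,0.0,0.0,0.0,0.0],[0.0,0.0,0.0,0.0,0.0,0.0,0.0]]
```

Request:
{"api": "move_arm", "payload": {
  "motion": [
    [0,0,0,-0.0082,-0.0003,-0.011,0],
    [0,0,0,-0.0164,-0.0007,-0.0221,0],
    [0,0,0,-0.0246,-0.001,-0.0331,0],
    [0,0,0,-0.0328,-0.0013,-0.0441,0],
    [-0.008,0.02,0,-0.0336,-0.0047,-0.0391,0],
    [-0.015,0.04,-0.001,-0.0343,-0.0081,-0.0342,0],
    [-0.023,0.06,-0.001,-0.0351,-0.0115,-0.0292,0],
    [-0.03,0.08,-0.001,-0.0358,-0.0148,-0.0242,0]
  ]
}}

```text
clock: 24.7
eef_pos: [459.7, 221.5, 168.3]
tcp_rot: [3.139, 0.557, 3.099]
contact_force: [-0.5, -0.4, -3.5]
opening: 0.217
grasp_force: 117.9
```

Request:
{"api": "move_arm", "payload": {
  "motion": [
    [0,0,0,0,0,0,0],
    [0,0,0,0,0,0,0]
  ]
}}

```text
clock: 24.95
eef_pos: [459.7, 221.1, 168.6]
tcp_rot: [3.141, 0.559, 3.098]
contact_force: [0.4, -1.1, -2.0]
opening: 0.217
grasp_force: 117.9
```

```bash
python3 - <<'E'
from h import *
s=sensors.sense();C=load();print(s['eef_pos'],s['tcp_rot'],s['qpos'],C[:3,3],Ro.from_matrix(C[:3,:3]).as_euler('xyz'))
for c in('top','scene'):
    p,d=save(c,c[0]+'10');P=cloud(c,d)
    for z in(170,185): print(c,held(P,(559,216),74,62,z))
E
python3 -c "
import cv2,numpy as np
a=cv2.imread('pics/t10.png')[150:270,90:250];b=cv2.imread('pics/s10.png')[160:280,110:270]
cv2.imwrite('pics/c10.png',cv2.resize(np.hstack([a,b]),(800,300),interpolation=cv2.INTER_CUBIC))"
```

```text
[459.69925023 221.12629355 168.6283611 ] [3.14067121 0.55863463 3.09796211] [ 0.68393045  0.11124679  2.27293    -0.87376278  0.47667749 -0.10910066] [460.05065626 220.60361295 168.89378915] [3.14150043 0.55894596 3.09745961]
top (array([567.1, 216.6, 157.8]), 'tilt deg (x,y)', array([-8.2 ,  0.46]), 218)
top (array([563.1, 219.5, 153.1]), 'tilt deg (x,y)', array([-7.89,  6.68]), 34)
scene (array([561.5, 215.9,   1.2]), 'tilt deg (x,y)', array([-0.71,  0.5 ]), 151)
scene (array([554.9, 217.7,   1.4]), 'tilt deg (x,y)', array([-0.37,  0.27]), 228)
```

View pics/c10.png

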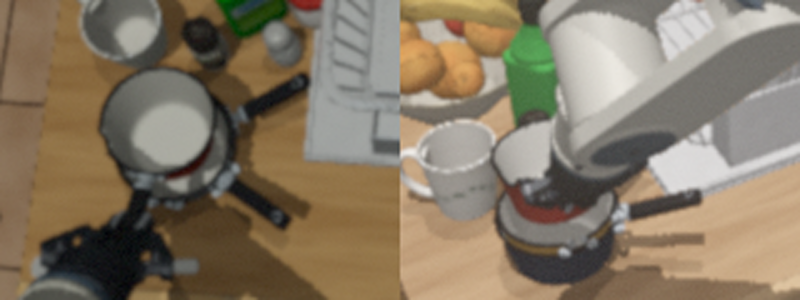

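The pan is held 8° handle-up (top fit) over the nest. The joint limit rules out more levelling in the hand, so I'll lower it into the yellow pan. With the grip eased, the contact inside can level it as it goes down.

```bash
python3 - <<'E'
from kin import *
np.set_printoptions(precision=2,suppress=True)
for a in((446,221,125,-32),(443,221,117,-31),(441,221,110,-30)): print(a,*ik(Tgrip(*a[:3],177.5,a[3]),np.array([.7,.3,2.3,-1.2,.5,.3])))
rows([(Tgrip(446,221,150,177.5,-32),3,0),(Tgrip(446,221,125,177.5,-32),4,0),(Tgrip(446,221,125,177.5,-32),1,0)])
rows([(Tgrip(444.5,221,121,177.5,-31.5),3,0),(Tgrip(443,221,117,177.5,-31),3,0)])
rows([(Tgrip(442,221,113.5,177.5,-30.5),3,0),(Tgrip(441,221,110,177.5,-30),3,0)])
E
```

```text
(446, 221, 125, -32) [ 0.69  0.24  2.32 -1.21  0.39  0.27] 9.321988203846263e-15
(443, 221, 117, -31) [ 0.69  0.26  2.32 -1.2   0.38  0.26] 5.716440544386741e-09
(441, 221, 110, -30) [ 0.68  0.27  2.32 -1.18  0.37  0.24] 5.557098073037735e-10
[[0.0,0.0,0.0,0.0073,-0.0001,0.0092,0.0],[0.0,0.0,0.0,0.0146,-0.0001,0.0184,0.0],[0.0,0.0,0.0,0.0219,-0.0002,0.0276,0.0],[0.0,0.0,0.0,0.0253,-0.0002,0.0329,0.0],[0.0,0.0,0.0,0.0286,-0.0002,0.0382,0.0],[0.0,0.0,0.0,0.0319,-0.0002,0.0435,0.0],[0.0,0.0,0.0,0.0352,-0.0002,0.0488,0.0],[0.0,0.0,0.0,0.0352,-0.0002,0.0488,0.0]]
[[0.0,0.003,0.0,0.0012,0.0,0.0009,0.0],[0.0,0.006,0.0,0.0024,-0.0001,0.0017,0.0],[0.0,0.009,0.0,0.0036,-0.0001,0.0026,0.0],[0.0,0.012,0.0,0.0047,-0.0001,0.0034,0.0],[0.0,0.015,0.0,0.0059,-0.0001,0.0043,0.0],[0.0,0.018,0.0,0.0071,-0.0002,0.0052,0.0]]
[[0.0,0.003,0.0,0.0009,0.0,0.0008,0.0],[0.0,0.006,0.0,0.0019,0.0,0.0016,0.0],[0.0,0.009,0.0,0.0028,0.0,0.0024,0.0],[0.0,0.012,0.0,0.0038,0.0,0.0033,0.0],[0.0,0.014,0.0,0.0047,0.0,0.0041,0.0],[0.0,0.017,0.0,0.0057,0.0,0.0049,0.0]]
```

Request:
{"api": "move_arm", "payload": {
  "motion": [
    [0,0,0,0.0073,-0.0001,0.0092,0],
    [0,0,0,0.0146,-0.0001,0.0184,0],
    [0,0,0,0.0219,-0.0002,0.0276,0],
    [0,0,0,0.0253,-0.0002,0.0329,0],
    [0,0,0,0.0286,-0.0002,0.0382,0],
    [0,0,0,0.0319,-0.0002,0.0435,0],
    [0,0,0,0.0352,-0.0002,0.0488,0],
    [0,0,0,0.0352,-0.0002,0.0488,0]
  ]
}}

```text
clock: 26.05
eef_pos: [455.6, 221.2, 108.4]
tcp_rot: [3.141, 0.558, 3.099]
contact_force: [-0.2, -0.5, -2.1]
opening: 0.214
grasp_force: 117.9
```

```bash
python3 - <<'E'
from h import *
s=sensors.sense();print(s['eef_pos'],s['tcp_rot'],s['wrist_torque'],s['qpos'],Tgrip(446,221,125,177.5,-32)[:3,3])
p,d=save('top','t11');P=cloud('top',d)
print(held(P,(563,216),74,62,97))
E
```

```text
[455.58736364 221.17609985 108.36144672] [3.1413033  0.55796795 3.09896087] [0.02508787 0.72013303 0.02273217] [ 0.6910251   0.24320366  2.3218871  -1.21275922  0.38795673  0.26871126] [456.05888307 220.56081968 108.88708617]
(array([563.1, 216.6,  96.9]), 'tilt deg (x,y)', array([-8.54,  0.37]), 219)
```

Request:
{"api": "move_arm", "payload": {
  "motion": [
    [0,0.003,0,0.0012,0,0.0009,0],
    [0,0.006,0,0.0024,-0.0001,0.0017,0],
    [0,0.009,0,0.0036,-0.0001,0.0026,0],
    [0,0.012,0,0.0047,-0.0001,0.0034,0],
    [0,0.015,0,0.0059,-0.0001,0.0043,0],
    [0,0.018,0,0.0071,-0.0002,0.0052,0]
  ],
  "grip_force": 60
}}

```text
clock: 26.85
eef_pos: [454.3, 221.9, 101.8]
tcp_rot: [3.139, 0.543, 3.098]
contact_force: [6.5, 1.2, 5.1]
opening: 0.215
grasp_force: 118.1
```

```bash
python3 - <<'E'
from h import *
s=sensors.sense();print(s['eef_pos'],s['tcp_rot'],s['wrist_torque'],s['contact_force'])
p,d=save('top','t12');P=cloud('top',d)
print(held(P,(563,216),74,62,90))
E
```

```text
[454.26210671 221.94792615 101.7640495 ] [3.13943996 0.5432143  3.09802046] [ 0.25316048 -1.90108635  0.37539395] [6.46909652 1.23262952 5.13198462]
(array([562.5, 217.7,  90.6]), 'tilt deg (x,y)', array([-8.1 ,  0.35]), 210)
```

Request:
{"api": "move_arm", "payload": {
  "motion": [
    [0,0,0,0,0,0,0.005],
    [0,0,0,0,0,0,0.005]
  ],
  "grip_force": 40
}}

```text
clock: 27.15
eef_pos: [454.3, 221.9, 101.7]
tcp_rot: [3.139, 0.543, 3.098]
contact_force: [7.1, 1.6, 1.0]
opening: 0.215
grasp_force: 117.8
```

```bash
python3 - <<'E'
from h import *
s=sensors.sense();print(s['eef_pos'],s['tcp_rot'],s['wrist_torque'],s['contact_force'],s['grasp_force'])
p,d=save('top','t13');P=cloud('top',d)
print(held(P,(563,216),74,62,90))
E
```

```text
[454.27504202 221.9439513  101.72545717] [3.13943794 0.54316239 3.09800352] [ 0.27704088 -1.65062385  0.45290577] [7.08051843 1.55048538 1.04964491] 117.80787348747253
(array([562.5, 217.7,  90.4]), 'tilt deg (x,y)', array([-8.5 ,  0.41]), 216)
```

Request:
{"api": "move_arm", "payload": {
  "motion": [
    [0,0,0,0,0,0,0.019],
    [0,0,0,0,0,0,0.019]
  ],
  "grip_force": 20
}}

```text
clock: 27.45
eef_pos: [453.7, 221.6, 101.2]
tcp_rot: [3.14, 0.542, 3.098]
contact_force: [6.4, 1.7, -0.9]
opening: 0.226
grasp_force: 60.1
```

```bash
python3 - <<'E'
from h import *
s=sensors.sense();print(s['eef_pos'],s['tcp_rot'],s['wrist_torque'],s['contact_force'],s['grasp_force'])
p,d=save('top','t14');P=cloud('top',d)
print(held(P,(563,216),74,62,90))
E
```

```text
[453.67422282 221.56152584 101.24074086] [3.13972055 0.54203409 3.09760905] [ 0.29900648 -1.01639002  0.30525753] [ 6.44570545  1.67300345 -0.85294834] 60.098084807395935
(array([562.2, 217.9,  90.4]), 'tilt deg (x,y)', array([-8.51, -0.31]), 211)
```

Request:
{"api": "move_arm", "payload": {
  "motion": [
    [0,0,0,0,0,0,0.0193],
    [0,0.003,0,0.0009,0,0.0008,0.0193],
    [0,0.006,0,0.0019,0,0.0016,0.0193],
    [0,0.009,0,0.0028,0,0.0024,0.0193]
  ]
}}

```text
clock: 28.0
eef_pos: [451.8, 221.2, 97.2]
tcp_rot: [3.14, 0.532, 3.098]
contact_force: [4.3, 1.6, 2.6]
opening: 0.227
grasp_force: 42.4
```

```bash
python3 - <<'E'
from h import *
s=sensors.sense();print(s['eef_pos'],s['tcp_rot'],s['wrist_torque'],s['contact_force'],s['grasp_force'])
p,d=save('top','t15');P=cloud('top',d)
print(held(P,(563,216),74,62,88))
E
```

```text
[451.78120574 221.17390606  97.22824313] [3.14042742 0.53185282 3.09774119] [ 0.32143387 -1.0071435   0.32380551] [4.27122908 1.55416336 2.60754768] 42.39174485206604
(array([561.4, 217.9,  89.5]), 'tilt deg (x,y)', array([-7.64,  0.31]), 218)
```

```bash
python3 - <<'E'
from kin import *
json.dump(Tgrip(442,221,113.5,177.5,-30.5).tolist(),open('cmd.json','w'))
print(*ik(Tgrip(439.5,221,105,177.5,-30),np.array([.7,.3,2.3,-1.2,.5,.3])))
rows([(Tgrip(440.5,221,109.5,177.5,-30),4,.0193)])
rows([(Tgrip(439.5,221,106,177.5,-30),4,.0193)])
E
```

```text
[ 0.68555607  0.28001311  2.3251937  -1.22002405  0.36212619  0.28564213] 5.9279670357626385e-12
[[0.0,0.002,0.0,0.0009,0.0,0.0007,0.0193],[0.0,0.004,0.0,0.0017,0.0,0.0013,0.0193],[0.0,0.007,0.0,0.0026,0.0,0.002,0.0193],[0.0,0.009,0.0,0.0035,-0.0001,0.0027,0.0193]]
[[0.0,0.0,0.0,0.0007,0.0,0.0006,0.0193],[0.0,0.0,0.0,0.0013,0.0,0.0013,0.0193],[0.0,0.0,0.0,0.002,0.0,0.0019,0.0193],[0.0,0.0,0.0,0.0026,0.0,0.0025,0.0193]]
```

Request:
{"api": "move_arm", "payload": {
  "motion": [
    [0,0.002,0,0.0009,0,0.0007,0.0193],
    [0,0.004,0,0.0017,0,0.0013,0.0193],
    [0,0.007,0,0.0026,0,0.002,0.0193],
    [0,0.009,0,0.0035,-0.0001,0.0027,0.0193]
  ]
}}

```text
clock: 28.55
eef_pos: [449.9, 221.0, 92.9]
tcp_rot: [3.141, 0.522, 3.098]
contact_force: [4.5, 2.0, 2.5]
opening: 0.226
grasp_force: 42.4
```

```bash
python3 - <<'E'
from h import *
s=sensors.sense();print(s['eef_pos'],s['wrist_torque'],s['contact_force'],s['grasp_force'])
p,d=save('top','t16');P=cloud('top',d)
print(held(P,(563,216),74,62,87))
E
```

```text
[449.88993892 220.95769402  92.94474606] [ 0.45818804 -0.8645606   0.40097794] [4.54033548 2.03704529 2.46890766] 42.3856383562088
(array([560.5, 217.8,  88.3]), 'tilt deg (x,y)', array([-6.06, -0.01]), 217)
```

Request:
{"api": "move_arm", "payload": {
  "motion": [
    [0,0,0,0.0007,0,0.0006,0.0193],
    [0,0,0,0.0013,0,0.0013,0.0193],
    [0,0,0,0.002,0,0.0019,0.0193],
    [0,0,0,0.0026,0,0.0025,0.0193]
  ]
}}

```text
clock: 29.1
eef_pos: [448.9, 220.7, 89.5]
tcp_rot: [3.141, 0.523, 3.098]
contact_force: [4.3, -0.9, 4.0]
opening: 0.228
grasp_force: 42.5
```

```bash
python3 - <<'E'
from h import *
s=sensors.sense();print(s['eef_pos'],s['wrist_torque'],s['contact_force'],s['grasp_force'])
p,d=save('top','t17');P=cloud('top',d)
print(held(P,(562,217),74,62,87))
C=load(); print(C[:3,3], Ro.from_matrix(C[:3,:3]).as_euler('xyz'))
E
```

```text
[448.91053408 220.74555602  89.52879587] [ 0.09698654 -1.02376597  0.12507315] [ 4.30466092 -0.85744062  4.01563067] 42.54717171192169
(array([560.4, 217.4,  86.8]), 'tilt deg (x,y)', array([-5.48,  0.03]), 231)
[448.98424733 220.59496591  89.56147338] [3.14159265 0.52332542 3.09795942]
```

It's at the resting pose on the clip noses: 5.5° tilt and low force. I'll release and back out along the tool.

Request:
{"api": "move_arm", "payload": {
  "motion": [
    [0,0,0,0,0,0,0.0205],
    [0,0,0,0,0,0,0.025],
    [0,0,0,0,0,0,0.045],
    [0,0,0,0,0,0,0.045],
    [0,0,0,0,0,-0.02,0.045],
    [0,0,0,0,0,-0.045,0.045],
    [0,0,0,0,0,-0.075,0.045],
    [0,0,0,0,0,-0.1,0.045]
  ]
}}

```text
clock: 30.15
eef_pos: [398.3, 223.0, 176.9]
tcp_rot: [3.141, 0.522, 3.098]
contact_force: [0.6, 0.9, 0.4]
opening: 0.532
grasp_force: 0.0
```

```bash
python3 - <<'E'
from kin import *
np.set_printoptions(precision=3,suppress=True)
s=sensors.sense();print(s['eef_pos'],s['tcp_rot'],s['contact_force'])
for c in('top','scene'):
    p,d=save(c,c[0]+'18');P=cloud(c,d); print(held(P,(560,217),74,62,86)); print('hand',pan(P,(558,217),82,62,125,np.radians(177),plane=4))
    print('yellow',pan(P,(559,216),78,67.5,106,np.radians(-122)))
C=load();C[:3,3]-=100*C[:3,2]
json.dump(C.tolist(),open('cmd.json','w'))
X,Y=559-59,218
print(*ik(Tpose(X,Y,90,177.5),np.array([.4,.3,2,0,.8,-1.])))
U=Tpose(C[0,3]-0,C[1,3],C[2,3]+20,177.5)
rows([(U,4,0),(Tpose(X,Y,150,177.5),3,0),(Tpose(X,Y,102,177.5),4,0),(Tpose(X,Y,94,177.5),4,0),(Tpose(X,Y,94,177.5),1,0)])
E
```

```text
[398.28  222.993 176.869] [3.141 0.522 3.098] [0.582 0.883 0.36 ]
(array([561. , 218.5,  86.3]), 'tilt deg (x,y)', array([-5.02, -0.01]), 235)
hand {'c': array([560.3, 218.6]), 'rfit': np.float64(61.1), 'n': 200, 'nh': 211, 'yaw': np.float64(179.6), 'yawline': np.float64(177.5), 'off': np.float64(4.5), 'rmax': np.float64(160.2)}
yellow {'c': array([556.6, 216.3]), 'rfit': np.float64(64.4), 'n': 329, 'nh': 196, 'yaw': np.float64(-120.8), 'yawline': np.float64(-121.7), 'off': np.float64(1.9), 'rmax': np.float64(166.7)}
(array([558. , 218.2,  80.1]), 'tilt deg (x,y)', array([0.91, 2.11]), 135)
hand {'c': array([558.8, 216. ]), 'rfit': np.float64(61.5), 'n': 90, 'nh': 115, 'yaw': np.float64(178.1), 'yawline': np.float64(-179.9), 'off': np.float64(-4.6), 'rmax': np.float64(160.8)}
yellow {'c': array([555.4, 215.4]), 'rfit': np.float64(63.8), 'n': 230, 'nh': 140, 'yaw': np.float64(-122.6), 'yawline': np.float64(-116.9), 'off': np.float64(-13.6), 'rmax': np.float64(166.1)}
[ 0.411  0.411  1.919  0.001  0.812 -1.117] 1.2593361582721061e-09
[[0.0,0.131,0.0,-0.0025,0.0,-0.0043,0.0],[0.0,0.262,0.0,-0.005,0.0,-0.0087,0.0],[0.0,0.392,0.0,-0.0075,0.0,-0.013,0.0],[0.0,0.523,0.0,-0.01,0.0,-0.0173,0.0],[0.0,0.523,0.0,-0.0315,-0.0001,0.0128,0.0],[0.0,0.523,0.0,-0.053,-0.0002,0.043,0.0],[0.0,0.523,0.0,-0.0744,-0.0004,0.0732,0.0],[0.0,0.523,0.0,-0.0685,-0.0004,0.0836,0.0]]
[[0.0,0.0,0.0,0.0001,0.0,0.012,0.0],[0.0,0.0,0.0,0.0001,0.0,0.024,0.0],[0.0,0.0,0.0,0.0001,0.0,0.036,0.0],[0.0,0.0,0.0,0.0001,0.0,0.038,0.0],[0.0,0.0,0.0,0.0001,0.0,0.04,0.0],[0.0,0.0,0.0,0.0001,0.0,0.042,0.0],[0.0,0.0,0.0,0.0001,0.0,0.044,0.0],[0.0,0.0,0.0,0.0001,0.0,0.044,0.0]]
```

The red pan rests at 5.0° on the noses, handle in line with the lip. Moving over to press its rim.

Request:
{"api": "move_arm", "payload": {
  "motion": [
    [0,0.131,0,-0.0025,0,-0.0043,0],
    [0,0.262,0,-0.005,0,-0.0087,0],
    [0,0.392,0,-0.0075,0,-0.013,0],
    [0,0.523,0,-0.01,0,-0.0173,0],
    [0,0.523,0,-0.0315,-0.0001,0.0128,0],
    [0,0.523,0,-0.053,-0.0002,0.043,0],
    [0,0.523,0,-0.0744,-0.0004,0.0732,0],
    [0,0.523,0,-0.0744,-0.0004,0.0732,0]
  ],
  "grip_force": 40
}}

```text
clock: 31.25
eef_pos: [501.2, 217.1, 147.4]
tcp_rot: [-3.14, -0.002, 3.096]
contact_force: [-0.4, -0.5, -0.0]
opening: 0.002
grasp_force: 0.0
```

```bash
python3 - <<'E'
from h import *
s=sensors.sense();print(s['eef_pos'],s['tcp_rot'],s['qpos'],s['opening'])
C=np.eye(4);C[:3,:3]=Ro.from_euler('xyz',s['tcp_rot']).as_matrix();C[:3,3]=s['eef_pos'];json.dump(C.tolist(),open('cmd.json','w'))
T=lambda z:Tpose(505,218,z,177.5)
rows([(T(s['eef_pos'][2]),3,0),(T(104),2,0),(T(94),3,0)])
E
```

```text
[501.17990847 217.06971373 147.41638417] [-3.13988678e+00 -2.02981918e-03  3.09589743e+00] [ 4.06386041e-01  3.30954630e-01  1.87718747e+00 -8.04514518e-04
  9.36021805e-01 -1.11823889e+00] 0.002423074166317343
[[-0.001,-0.001,-0.001,-0.0013,0.0004,0.0,0.0],[-0.001,-0.001,-0.001,-0.0025,0.0007,0.0,0.0],[-0.002,-0.002,-0.002,-0.0038,0.0011,0.0,0.0],[-0.002,-0.002,-0.002,-0.0038,0.0011,0.0217,0.0],[-0.002,-0.002,-0.002,-0.0039,0.0012,0.0434,0.0],[-0.002,-0.002,-0.002,-0.0039,0.0012,0.0467,0.0],[-0.002,-0.002,-0.002,-0.0039,0.0012,0.0501,0.0],[-0.002,-0.002,-0.002,-0.0039,0.0012,0.0534,0.0]]
```

Request:
{"api": "move_arm", "payload": {
  "motion": [
    [0,0,0,-0.0013,0.0004,0,0],
    [0,0,0,-0.0025,0.0007,0,0],
    [0,0,0,-0.0038,0.0011,0,0],
    [0,0,0,-0.0038,0.0011,0.0217,0],
    [0,0,0,-0.0039,0.0012,0.0434,0],
    [0,0,0,-0.0039,0.0012,0.0467,0],
    [0,0,0,-0.0039,0.0012,0.0501,0],
    [0,0,0,-0.0039,0.0012,0.0534,0]
  ]
}}

```text
clock: 32.25
eef_pos: [504.3, 219.6, 97.2]
tcp_rot: [3.14, 0.001, 3.098]
contact_force: [-1.2, -0.3, 0.0]
opening: -0.001
grasp_force: 0.0
```

Request:
{"api": "move_arm", "payload": {
  "motion": [
    [0,0,0,0,0,0.001,0],
    [0,0,0,0,0,0.002,0],
    [0,0,0,0,0,0.003,0],
    [0,0,0,0,0,0.004,0],
    [0,0,0,0,0,0.005,0],
    [0,0,0,0,0,0.005,0]
  ]
}}

```text
clock: 33.0
eef_pos: [503.8, 219.3, 91.4]
tcp_rot: [3.141, -0.0, 3.098]
contact_force: [0.8, 0.1, -0.9]
opening: -0.001
grasp_force: 0.0
```

Request:
{"api": "move_arm", "payload": {
  "motion": [
    [0,0,0,0,0,0.001,0],
    [0,0,0,0,0,0.002,0],
    [0,0,0,0,0,0.003,0],
    [0,0,0,0,0,0.003,0]
  ]
}}

```text
clock: 33.5
eef_pos: [503.6, 219.4, 88.9]
tcp_rot: [3.141, -0.001, 3.098]
contact_force: [-2.9, -0.1, 6.5]
opening: 0.0
grasp_force: 3.3
```

Request:
{"api": "move_arm", "payload": {
  "motion": [
    [0,0,0,0,0,0.0005,0],
    [0,0,0,0,0,0.001,0],
    [0,0,0,0,0,0.0015,0],
    [0,0,0,0,0,0.0015,0]
  ]
}}

```text
clock: 34.0
eef_pos: [503.0, 219.4, 87.3]
tcp_rot: [3.141, -0.002, 3.098]
contact_force: [-5.0, 0.6, 7.1]
opening: -0.0
grasp_force: 4.1
```

Request:
{"api": "move_arm", "payload": {
  "motion": [
    [0,0,0,0,0,0.0003,0],
    [0,0,0,0,0,0.0006,0],
    [0,0,0,0,0,0.0006,0]
  ]
}}

```text
clock: 34.38
eef_pos: [502.9, 219.4, 86.7]
tcp_rot: [3.141, -0.002, 3.098]
contact_force: [-5.8, 0.5, 9.2]
opening: 0.007
grasp_force: 4.4
```

Request:
{"api": "move_arm", "payload": {
  "motion": [
    [0,0,0,0,0,0.0005,0],
    [0,0,0,0,0,0.001,0],
    [0,0,0,0,0,0.0015,0],
    [0,0,0,0,0,0.002,0],
    [0,0,0,0,0,0.002,0]
  ]
}}

```text
clock: 35.0
eef_pos: [503.9, 219.3, 84.2]
tcp_rot: [3.141, -0.0, 3.098]
contact_force: [-0.8, 0.4, -0.6]
opening: -0.001
grasp_force: 0.0
```

Request:
{"api": "move_arm", "payload": {
  "motion": [
    [0,0,0,0,0,0.0005,0],
    [0,0,0,0,0,0.001,0],
    [0,0,0,0,0,0.001,0]
  ]
}}

```text
clock: 35.38
eef_pos: [503.8, 219.3, 83.3]
tcp_rot: [3.141, -0.001, 3.098]
contact_force: [-0.1, -0.7, -1.2]
opening: -0.001
grasp_force: 0.0
```

Snapped: the force dropped to zero above the home rim height of 82 mm. One confirming press.

Request:
{"api": "move_arm", "payload": {
  "motion": [
    [0,0,0,0,0,0.001,0],
    [0,0,0,0,0,0.002,0],
    [0,0,0,0,0,0.003,0],
    [0,0,0,0,0,0.003,0]
  ]
}}

```text
clock: 35.88
eef_pos: [504.2, 219.8, 81.5]
tcp_rot: [3.14, 0.0, 3.098]
contact_force: [-3.6, -0.2, 13.5]
opening: -0.001
grasp_force: 6.5
```

Home height reached with firm contact. I'll retreat and check.

Request:
{"api": "move_arm", "payload": {
  "motion": [
    [0,0,0,0,0,-0.03,0],
    [0,0,0,0,0,-0.08,0],
    [0,0,0,0.04,-0.04,-0.13,0],
    [0,0,0,0.08,-0.09,-0.15,0],
    [0,0,0,0.1,-0.14,-0.16,0],
    [0,0,0,0.11,-0.19,-0.16,0],
    [0,0,0,0.11,-0.24,-0.16,0],
    [0,0,0,0.11,-0.29,-0.16,0]
  ]
}}

```text
clock: 36.88
eef_pos: [381.0, -67.2, 240.7]
tcp_rot: [3.141, 0.001, 3.098]
contact_force: [0.2, 0.0, 0.7]
opening: -0.004
grasp_force: 0.0
```

```bash
python3 - <<'E'
from h import *
for c in('top','scene'):
    p,d=save(c,c[0]+'20');P=cloud(c,d); print(c,held(P,(559,216),74,62,83)); print('red',pan(P,(559,216),82,62,118,np.radians(177.5)))
    print('yellow',pan(P,(559,216),78,67.5,106,np.radians(-122)))
    print('blue',pan(P,(560,216),66,71.5,101,np.radians(-62)))
a=cv2.imread('pics/t20.png')[140:270,80:260];b=cv2.imread('pics/s20.png')[180:310,100:280];cv2.imwrite('pics/c20.png',cv2.resize(np.hstack([a,b]),(800,290),interpolation=cv2.INTER_CUBIC))
E
```

```text
top (array([555.9, 217.5,  82.6]), 'tilt deg (x,y)', array([0.87, 0.03]), 255)
red {'c': array([557. , 217.3]), 'rfit': np.float64(62.6), 'n': 386, 'nh': 224, 'yaw': np.float64(178.3), 'yawline': np.float64(177.9), 'off': np.float64(0.9), 'rmax': np.float64(163.8)}
yellow {'c': array([557.7, 217.4]), 'rfit': np.float64(64.3), 'n': 403, 'nh': 198, 'yaw': np.float64(-121.3), 'yawline': np.float64(-121.2), 'off': np.float64(-0.0), 'rmax': np.float64(168.2)}
blue {'c': array([557.9, 209.7]), 'rfit': np.float64(64.2), 'n': 205, 'nh': 205, 'yaw': np.float64(-59.9), 'yawline': np.float64(-62.3), 'off': np.float64(5.1), 'rmax': np.float64(166.7)}
scene (array([555.2, 214.9,  82.6]), 'tilt deg (x,y)', array([0.56, 0.53]), 230)
red {'c': array([554.9, 215.9]), 'rfit': np.float64(62.1), 'n': 300, 'nh': 143, 'yaw': np.float64(177.1), 'yawline': np.float64(178.7), 'off': np.float64(-3.5), 'rmax': np.float64(165.1)}
yellow {'c': array([554.6, 216.4]), 'rfit': np.float64(62.0), 'n': 322, 'nh': 212, 'yaw': np.float64(-121.7), 'yawline': np.float64(-121.7), 'off': np.float64(0.0), 'rmax': np.float64(166.2)}
blue {'c': array([551.2, 216. ]), 'rfit': np.float64(63.6), 'n': 225, 'nh': 194, 'yaw': np.float64(-60.0), 'yawline': np.float64(-62.3), 'off': np.float64(5.4), 'rmax': np.float64(174.0)}
```

View pics/c20.png

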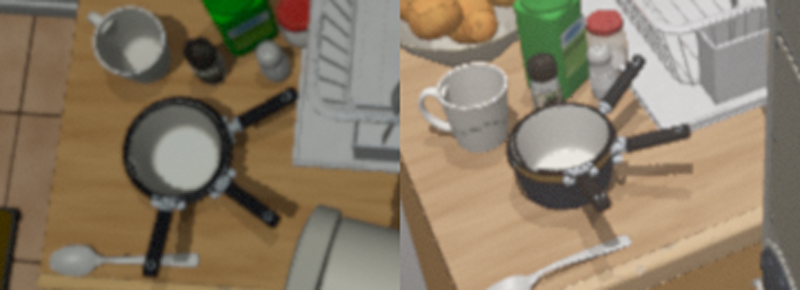

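The nest is level with all three handles fanned out, at about −62°, −122° and 178°. The red rim is at home height, and the bystanders are where they were.

```bash
python3 -c "
from rig import order
print(order.sign_off())"
```

```text
the job is handed in; nothing more can be done
None
```

All three pans are nested and the job is handed in at about 37 s: yellow is home in blue, red is home in yellow, both pressed down level with their handles in the lips, and no jars, shaker, spoon or mug were moved. On the first try the red pan rested off-centre on the yellow rim at about 6 N, so I lifted it off and set it in again. The sign-off returned no verdict.

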